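# Sort the leaning seasoning stand

### The job

The seasoning stand has two wide pockets for the steel shakers and one narrow pocket for the spice jar, but the jar was left in a wide one. Move the jar to the narrow pocket and drop one shaker into each wide pocket, all standing on the pocket floors right way up. Do not shove or tip the two cups, the food ring and the squeeze bottle that stand near.

Things in the scene. Friction and masses are not known exactly. Their poses are not given: they have to be found in the camera images.
- rack: Steel counter stand that carries the three leaning pockets: foot plate 125 (x) by 250 (y) mm, fixed. Origin: centre of its underside on the worktable. x points to its rear; the pockets lean to its -x side. The pockets stand in a row along y, 77 mm apart, in any order; their floors' centres lie 36 mm above the table.
- wide_pocket_1: Square steel pocket on the stand, 58 x 58 mm clear inside, 64 x 64 mm outside, 42 mm deep, leaning 27 degrees towards the robot; one of the two wide ones; the spice jar stands in this one at the start, leaning on its lower front wall. Origin: centre of its inner floor; z points out of the mouth along the tilted pocket axis, y runs along the row, x up the slope to the rear.
- wide_pocket_2: Square steel pocket on the stand, 58 x 58 mm clear inside, 64 x 64 mm outside, 42 mm deep, leaning 27 degrees towards the robot; the other wide one, empty at the start. Origin: centre of its inner floor; z points out of the mouth along the tilted pocket axis, y runs along the row, x up the slope to the rear.
- narrow_pocket: Square steel pocket on the stand, 50 x 50 mm clear inside, 56 x 56 mm outside, 42 mm deep, leaning 27 degrees towards the robot; the single narrow one, empty at the start; a shaker does not fit it. Origin: centre of its inner floor; z points out of the mouth along the tilted pocket axis, y runs along the row, x up the slope to the rear.
- spice_jar: Round clear jar with a black lid, 45 mm in diameter, 105 mm tall, starting in wide_pocket_1. Origin: centre of its underside; z is its axis, towards the lid.
- shaker_1: Plain steel round shaker with holes in its top, 52 mm in diameter (straight up to 62 mm, then narrowing), 88 mm tall, upright on the worktable. Origin: centre of its underside; z is its axis, upwards.
- shaker_2: A second shaker just like shaker_1, upright on the worktable.
- sauce_cup: Bystander: white sauce cup filled with red sauce, 70 mm in diameter at the rim, 42 mm high, close beside shaker_1. Origin: centre of its underside.
- food_ring: Bystander: open steel food ring, 64 mm in diameter, 50 mm high, close beside shaker_1. Origin: centre of its lower rim.
- empty_cup: Bystander: empty white cup, 70 mm in diameter at the rim, 42 mm high, close beside shaker_2. Origin: centre of its underside.
- squeeze_bottle: Bystander: yellow squeeze bottle, 58 mm in diameter, 190 mm tall, standing behind the gap between the stand and the shakers. Origin: centre of its underside.
Not all that is in view belongs to the job. Leave any blue look-alike of the spice_jar alone.

How it is judged:
By the outcome, as a careful person would: the job done as asked, in the order asked, and still so for the second after the job is handed in, with the robot touching nothing.
It also fails if it takes over 72 s, if anything falls off the work surface, if the arm or the gripper's body presses on something with over 40 N, if the wrist force passes 120 N, or if a joint passes its speed limit or range.

### The arm

A 6-joint arm with a two-finger parallel gripper is mounted at the origin on a cart in front of the work surface, level with it; the furniture and walls round the work are solid. World frame = base frame: x ahead of the robot, y to its left, z up, the work surface at z = 0. Lengths are in m, angles in rad, forces in N, time in s.
With the tool pointing down it reaches from about 0.35 to 0.975 m from the base axis. Payload 4.9 kg.
Tool frame: the origin (TCP) lies at the very end of the fingers, on their centre line; the grasp point (between the pads) lies 19 mm behind it; z points along the fingers, y is the line along which they close (so a half turn about z gives the same grasp; the last joint's range is limited). The gripper opens to 85 mm and grips with 20 to 120 N. Pads are 22 mm wide; open, the fingers measure 114 mm over their backs; the gripper's body (76 mm by 85 mm) begins 54 mm behind the grasp point. The pads swing forward as they close: fully open they stand 13 mm farther back than shut.
Start: joints at [-1.297, 0.053, 1.613, -0, 1.476, -0.119], TCP at [0.239, -0.577, 0.231] pointing down, gripper open.
Joint ranges: [-3.01, 3.01], [-1.01, 2.22], [0.06, 2.58], [-1.02, 4.17], [0.09, 2.62], [-3.14, 3.14]. Speed limits (rad/s): [2.57, 2.57, 3.14, 3.14, 3.14, 3.14].

### API

Orientations are given as a unit quaternion [w, x, y, z].
In Python, from plant import manip gives the robot as it stands.
- The arm moves only by the shell command python3 -m pendant 'ROWS'. ROWS is JSON, a list of rows, each a list of 3 entries, a list of its own where there are three numbers: the opening, from 0 (shut) to 1 (fully open), then the shift along the tool's x, y, z in units of 12 cm (1.0 is 12 cm), then the turn about the tool's z in units of pi rad (1.0 is pi rad). In form: [[gripper, [dx, dy, dz], roll], ...]. A call has 1 to 10 rows; each row is the pose to reach, as a shift and turn from the pose commanded when the call began, along the tool's axes at that moment, turning the shorter way round; what a row does not reach only later rows make up. A row lasts 1/10 s, in which the tool goes at most 50 mm and 8.59 degrees, less where a joint would pass 70% of its speed; a pose out of reach is approached as far as the arm can. A call with a number of a shift or a turn outside -1 to 1 is refused whole. A call with a gripper value outside its range is refused whole. The fingers move at their own pace and stop on an object; the grip force is fixed at half the most. Time passes only in rows, so rows that repeat a pose let the fingers close. It gives the time, the measured TCP pose, the force, the opening and the grip force at its end, in the units of the state.
- manip.state(): the state, without advancing time (a new reading comes with each control period).
- manip.grab_frame(name): name is "side" or "top"; returns a dict with "img" (384x512x3 uint8, red, green, blue), "fx", "fy", "cx", "cy" (pixels), "D" ([k1, k2, p1, p2, k3] as OpenCV has them; the pictures are not rectified), "eye" and "rotation" of the camera in the world. Camera axes: x right, y down, z forward; pixel columns grow to the right and rows downward; lengths in m; the calibration is good to about 2 mm. A picture is of the moment at which its call begins. There is no depth.
- manip.job_done(): hands the job in; it is judged then, once.
The state is a dict: "time": time; "joint_pos": joint angles; "joint_vel": joint speeds; "joint_efforts": joint torques, N m; "tool_pos": TCP position; "tool_rot": TCP orientation; "contact_force": force on the tool from outside, world axes, zero at the start; "ft_torque": the same for the moment, N m; "gripper_width": opening from 0.0 (shut) to 1.0 (fully open); "grasp_force": force on a finger pad.
Only numpy, scipy, OpenCV 4.12 (cv2) and the standard library are available. Lean on these libraries where they do the work, as an engineer would, in place of code of your own. Each camera call takes 0.05 s, during which the arm holds its last target. There are 200 camera calls.

## Working session

There is one attempt and no reset: what is moved stays moved. The work goes in short steps, Python scripts to look and compute and a shell command to move; the robot and the scene stay as the last step left them, time stands still between calls to the robot, and variables do not carry over. Pictures are saved under pics/ and viewed, at most 10 in all, crops included, and the job is handed in when it is done.

```bash
ls; mkdir -p pics; python3 - <<'E'
from plant import manip
import cv2,numpy as np
s=manip.state();print({k:np.round(v,3).tolist() for k,v in s.items()})
for n in("side","top"):
    f=manip.grab_frame(n);cv2.imwrite(f"pics/{n}0.png",cv2.resize(f["img"][:,:,::-1],(800,600),interpolation=cv2.INTER_CUBIC))
    np.savez(f"pics/{n}0.npz",**f)
    print(n,[f[k] for k in("fx","fy","cx","cy","D","eye","rotation")])
E
```

```text
pics
{'time': 0.0, 'joint_pos': [-1.297, 0.053, 1.614, 0.0, 1.476, -0.119], 'joint_vel': [0.002, -0.001, 0.002, 0.001, -0.0, 0.002], 'joint_efforts': [-0.002, -39.369, -37.018, -0.0, 0.007, 0.0], 'tool_pos': [0.239, -0.577, 0.23], 'tool_rot': [-0.001, 0.981, 0.195, -0.0], 'contact_force': [-0.178, -0.352, 0.334], 'ft_torque': [0.038, 0.03, -0.028], 'grasp_force': 0.0, 'gripper_width': 1.002}
side [448.35351892549903, 448.35351892549903, 255.7264778051228, 194.7914863996245, array([0.0466479, 0.       , 0.       , 0.       , 0.       ]), array([ 0.60597372, -0.94054236,  0.77193709]), array([-0.46031447,  0.8876165 ,  0.00884359, -0.01301272])]
top [397.3455503386748, 397.3455503386748, 257.263715099301, 188.0664776590478, array([0.00794731, 0.        , 0.        , 0.        , 0.        ]), array([0.40631296, 0.09922585, 1.2561544 ]), array([-0.04821301,  0.7080811 , -0.70235146,  0.05476392])]
```

View pics/side0.png

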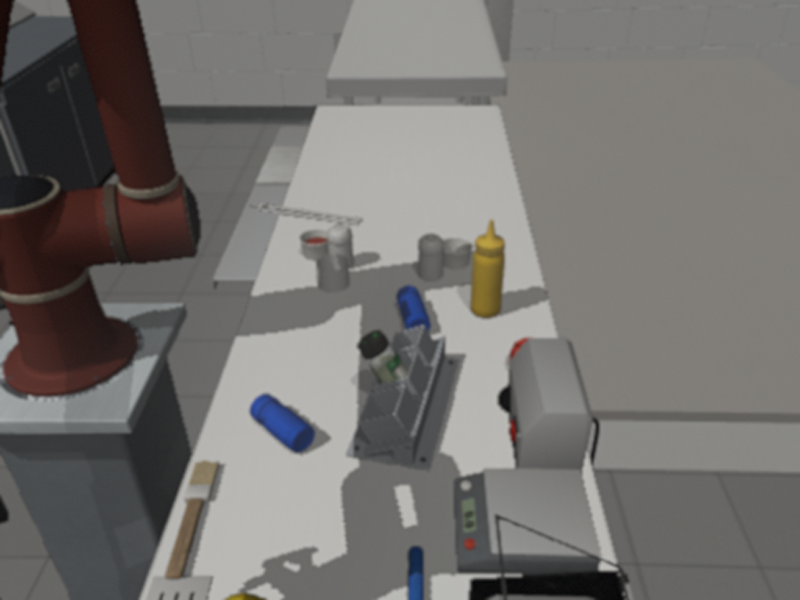

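View pics/top0.png

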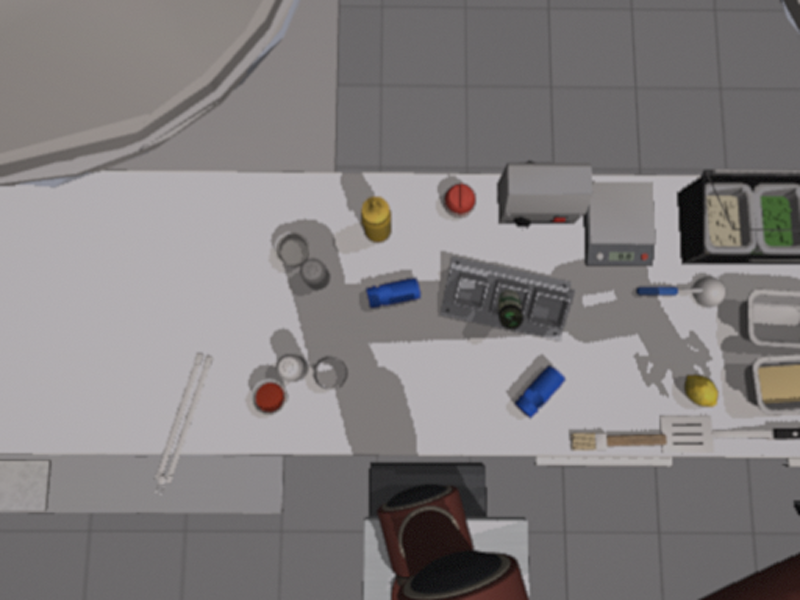

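The top view (800x600 px) shows:
- The rack is at about (510,297), with the jar's dark lid at (511,312) in the middle pocket. Empty pockets are at about (468,290) and (548,307).
- The shakers are at (291,367), beside the sauce cup (269,396) and ring (329,373), and at (314,272), beside the empty cup (291,248).
- The two blue look-alikes lie at (392,292) and (540,390), and will be left alone.

I'll enlarge the rack and shakers in one crop to confirm the pocket widths and which items are shakers.

```bash
python3 - <<'E'
import cv2,numpy as np
t=cv2.imread('pics/top0.png');f=np.load('pics/top0.npz');g=np.load('pics/side0.npz')
T=f['img'][:,:,::-1];S=g['img'][:,:,::-1]
a=cv2.resize(T[160:220,275:375],(500,300),interpolation=cv2.INTER_CUBIC)
b=cv2.resize(T[140:270,155:235],(300,488),interpolation=cv2.INTER_CUBIC)
c=cv2.resize(S[200:300,218:302],(252,300),interpolation=cv2.INTER_CUBIC)
d=cv2.resize(S[135:200,185:310],(248,129),interpolation=cv2.INTER_CUBIC)
o=np.zeros((600,800,3),np.uint8);o[:300,:500]=a;o[:488,500:]=b;o[300:,:252]=c;o[300:429,252:500]=d
cv2.imwrite('pics/crop1.png',o)
E
```

```text
(no output)
```

View pics/crop1.png

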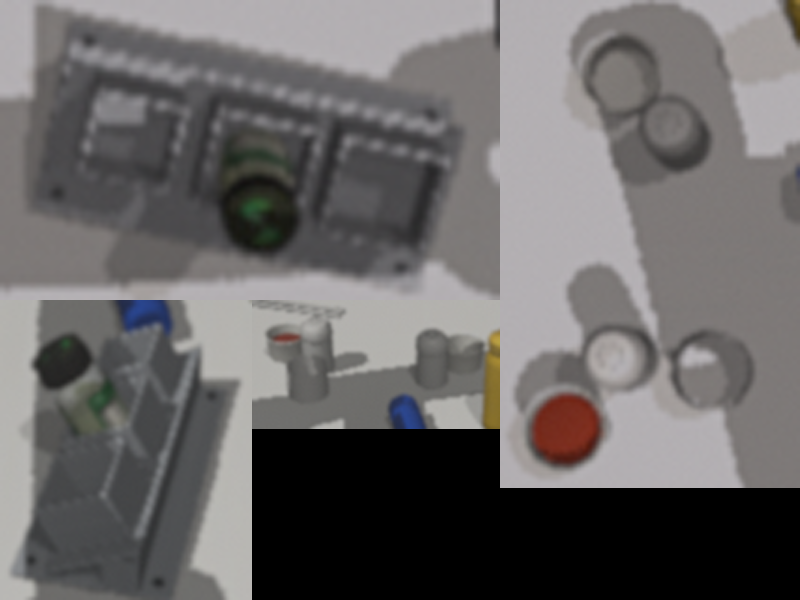

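The crop confirms the left pocket (85-187 px across) is narrow. The middle one, holding the jar, and the right one (325-455 px) are wide. shaker_1 is at (617,358) between the sauce cup and ring, and shaker_2 is at (673,130) beside the empty cup. The only jar that isn't blue is the one in the middle pocket.

Next I'll turn these pixels into world positions.

```bash
cat > h.py <<'E'
import numpy as np,cv2
from scipy.spatial.transform import Rotation as Ro
class Cam:
    def __init__(s,f):
        s.K=np.array([[f['fx'],0,f['cx']],[0,f['fy'],f['cy']],[0,0,1.]]);s.D=np.asarray(f['D']);s.e=np.asarray(f['eye'])
        s.R=Ro.from_quat(np.asarray(f['rotation']),scalar_first=True).as_matrix();s.img=f['img']
    def ray(s,p):
        u=cv2.undistortPoints(np.array([[p]],float),s.K,s.D)[0,0];d=s.R@[u[0],u[1],1];return d/np.linalg.norm(d)
    def plane(s,p,z):
        d=s.ray(p);return s.e+d*(z-s.e[2])/d[2]
    def proj(s,P):
        rv=cv2.Rodrigues(s.R.T)[0];return cv2.projectPoints(np.atleast_2d(np.array(P,float)),rv,-s.R.T@s.e,s.K,s.D)[0][:,0]
def tri(a,pa,b,pb):
    da,db=a.ray(pa),b.ray(pb);A=np.stack([da,-db],1);t=np.linalg.lstsq(A,b.e-a.e,rcond=None)[0]
    P,Q=a.e+t[0]*da,b.e+t[1]*db;return (P+Q)/2,np.linalg.norm(P-Q)
def live():
    from plant import manip
    return Cam(manip.grab_frame('top')),Cam(manip.grab_frame('side'))
def load(): return Cam(np.load('pics/top0.npz')),Cam(np.load('pics/side0.npz'))
E
python3 - <<'E'
from h import *
np.set_printoptions(precision=4,suppress=True)
t,s=load()
A=lambda x,y:(275+(x+.5)/5-.5,160+(y+.5)/5-.5)
B=lambda x,y:(155+(x-500+.5)/3.75-.5,140+(y+.5)/3.75-.5)
C=lambda x,y:(218+(x+.5)/3-.5,200+(y-300+.5)/3-.5)
Dd=lambda x,y:(185+(x-252+.5)/1.984-.5,135+(y-300+.5)/1.984-.5)
b=[t.plane(A(*p),.005) for p in[(90,40),(432,115),(400,267),(57,192)]]
b=np.array(b);print('bolts',b,b.mean(0)); d=b[0]+b[3]-b[1]-b[2];print('row yaw deg',np.degrees(np.arctan2(d[1],d[0])), [np.linalg.norm(b[i]-b[(i+1)%4]) for i in range(4)])
print('side bolts',[s.plane(C(*p),.005) for p in[(211,396),(159,587),(30,561)]])
print('lid',tri(t,A(258,210),s,C(63,362)))
for n,z in(('sh1',.088),('sh2',.088)):
    p={'sh1':(615,357),'sh2':(673,130)}[n];print(n,t.plane(B(*p),z))
print('cups',t.plane(B(565,430),.042),t.plane(B(712,368),.05),t.plane(B(622,75),.042))
print('side sh1? sh2 top',s.plane(Dd(316,320),.088),s.plane(Dd(432,332),.088))
E
```

```text
bolts [[ 0.6574 -0.0246  0.005 ]
 [ 0.6106 -0.2431  0.005 ]
 [ 0.5131 -0.2199  0.005 ]
 [ 0.559  -0.0031  0.005 ]] [ 0.585  -0.1227  0.005 ]
row yaw deg 77.98064371565222 [np.float64(0.22341637078552276), np.float64(0.10022219287363274), np.float64(0.22151746973691172), np.float64(0.10076346580453205)]
side bolts [array([ 0.6548, -0.0219,  0.005 ]), array([ 0.6088, -0.2446,  0.005 ]), array([ 0.51  , -0.2198,  0.005 ])]
lid (array([ 0.5345, -0.111 ,  0.1135]), np.float64(0.003446612893634599))
sh1 [0.4382 0.2978 0.088 ]
sh2 [0.6178 0.2578 0.088 ]
cups [0.3811 0.3436 0.042 ] [0.4311 0.2263 0.05  ] [0.6722 0.3076 0.042 ]
side sh1? sh2 top [0.4393 0.3021 0.088 ] [0.6231 0.2641 0.088 ]
```

```bash
cat >> h.py <<'E'
O=np.array([.584,-.123,0]);yw=np.radians(-12)
XR=np.array([np.cos(yw),np.sin(yw),0]);YR=np.array([-np.sin(yw),np.cos(yw),0]);ZR=np.array([0,0,1.])
c27,s27=np.cos(np.radians(27)),np.sin(np.radians(27))
PX=c27*XR+s27*ZR;PZ=-s27*XR+c27*ZR
FX=0.0
def floor(k): return O+FX*XR+.077*k*YR+.036*ZR
def quad(k,h,w): return np.array([floor(k)+h*PZ+a*w*PX+b*w*YR for a,b in((1,1),(1,-1),(-1,-1),(-1,1))])
def zoom(c,x0,y0,w,h,k): return cv2.resize(c.img[y0:y0+h,x0:x0+w,::-1],(w*k,h*k),interpolation=cv2.INTER_CUBIC)
def dq(im,c,Q,x0,y0,k,col):
    p=(c.proj(Q)-[x0,y0]+.5)*k-.5;cv2.polylines(im,[np.round(p).astype(int)],True,col,1,cv2.LINE_AA)
E
python3 - <<'E'
from h import *
t,s=load()
a=zoom(t,278,162,100,56,8);b=zoom(s,222,205,84,96,6)
o=np.zeros((600,800,3),np.uint8)
a=zoom(t,278,162,95,56,6);b=zoom(s,224,205,78,98,6);a=a[:,:]
w=[(.028 if k==1 else .032) for k in(-1,0,1)]
b=cv2.resize(s.img[205:303,224:302,::-1],None,fx=6,fy=6,interpolation=cv2.INTER_CUBIC)
for k,ww in zip((-1,0,1),w):
    dq(a,t,quad(k,.042,ww),278,162,6,(0,0,255));dq(b,s,quad(k,.042,ww),224,205,6,(0,0,255))
o=np.zeros((600,800,3),np.uint8);o[:336,:570]=a
cv2.imwrite('pics/ov_a.png',a)
o2=np.zeros((590,800,3),np.uint8);a2=cv2.resize(a,None,fx=.58,fy=.58,interpolation=cv2.INTER_AREA)
o2[:a2.shape[0],:a2.shape[1]]=a2;o2[:588,332:800]=b
cv2.imwrite('pics/ov.png',o2)
E
```

```text
(no output)
```

View pics/ov.png

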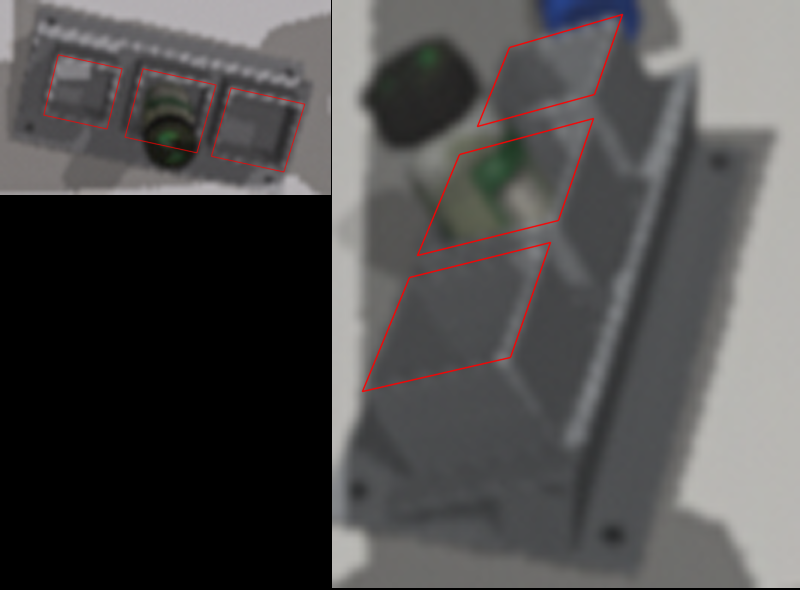

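```bash
python3 - <<'E'
from h import *
t,s=load()
def eq(im): return cv2.convertScaleAbs(im,alpha=1.8,beta=-70)
a=eq(zoom(t,282,168,84,42,9)); b=a.copy()
a=a[:,:]
im=eq(zoom(t,282,166,88,46,9))
for k in(-1,0,1): dq(im,t,quad(k,.042,.028 if k==1 else .032),282,166,9,(0,0,255))
sd=eq(zoom(s,224,240,50,36,5))[:180]
dq(sd,s,quad(-1,.042,.032),224,240,5,(0,0,255))
sd0=eq(zoom(s,224,240,50,36,5))
o=np.zeros((600,800,3),np.uint8);o[:414,:792]=im;o[414:594,:250]=sd;o[414:594,260:510]=sd0
cv2.imwrite('pics/ov2.png',o)
E
```

```text
(no output)
```

View pics/ov2.png

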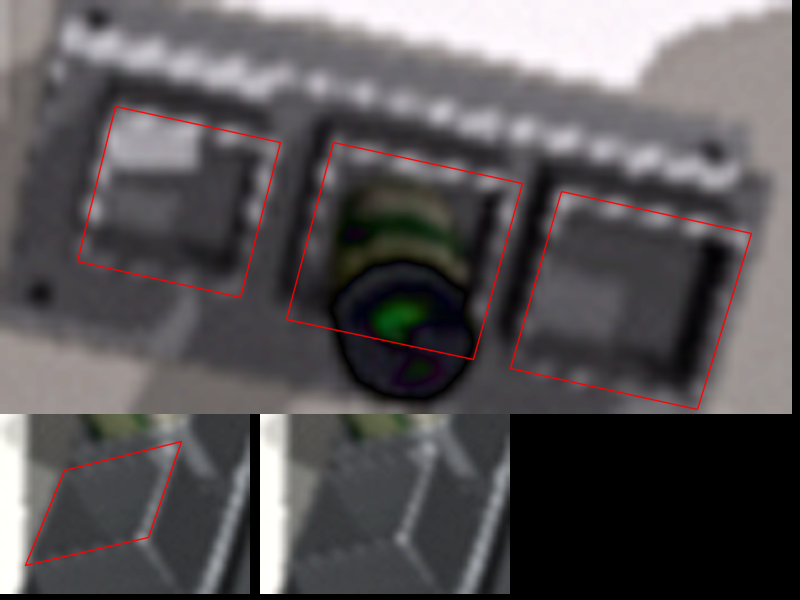

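Both overlays agree to about 2 mm, with the pockets about 1.5 mm further forward than I assumed. Next I'll locate the jar axis and plan its grasp.

```bash
sed -i 's/^FX=.*/FX=-.0015/' h.py; cat >> h.py <<'E'
def go(P,yaw):
    "tool-axis shift (12 cm units) and roll (pi) from the present pose to TCP P with tool x at world yaw"
    from plant import manip
    s=manip.state();q=np.array(s['tool_rot']);R=Ro.from_quat(q,scalar_first=True).as_matrix()
    y0=np.arctan2(R[1,0],R[0,0]);r=-(yaw-y0+np.pi)%(2*np.pi);r=(-((yaw-y0+np.pi)%(2*np.pi)-np.pi))
    d=R.T@(np.array(P)-s['tool_pos']);print('d',np.round(d/.12,3),'roll',round(r/np.pi,3),'mm',np.round(d*1e3,1),'tilt',np.round(R[:,2],3),'tcp',np.round(s['tool_pos'],4),'joints',np.round(s['joint_pos'],2))
def jar(k,s,off,y=0): return floor(k)+off*PX+s*PZ+y*YR
E
python3 - <<'E'
from h import *
t,s=load()
J=jar(0,.105,-.0065);n=t.proj(J)[0],s.proj(J)[0];print('lid top pred',n,'seen top ~',(282+402/9,166+325/9),'side full lid blob')
J2=jar(0,.095,-.0065);print(t.proj(J2),s.proj(J2))
# dark lid blob centroids
for c,(x0,y0,x1,y1) in((t,(315,190,338,214)),(s,(225,208,252,232))):
    g=c.img[y0:y1,x0:x1].max(2);m=((g<75)).astype(np.uint8);k,l,st,ce=cv2.connectedComponentsWithStats(m);i=1+st[1:,4].argmax();print(st[i],ce[i]+[x0,y0])
P=jar(0,.074,-.0065)-[0,0,.019];print(P);go(P+[0,0,.1],yw)
E
```

```text
lid top pred (array([327.36281364, 203.18096873]), array([237.34186875, 215.98012796])) seen top ~ (326.6666666666667, 202.11111111111111) side full lid blob
[[327.09194227 201.98474889]] [[239.34646537 219.22830242]]
[  0   0  23  22 387] [326.10594315 199.22222222]
[  5   3  19  19 246] [238.60162602 220.1097561 ]
[ 0.54400664 -0.11449915  0.07998354]
d [ 3.822 -2.586  0.424] roll 0.192 mm [ 458.7 -310.3   50.9] tilt [-0.001  0.002 -1.   ] tcp [ 0.2391 -0.5768  0.2302] joints [-1.3   0.05  1.61 -0.    1.48 -0.12]
```

```bash

python3 -m pendant '[[1,[0.95,-0.65,0],0],[1,[0.95,-0.65,0],0],[1,[0.95,-0.65,0],0],[1,[0.95,-0.65,0],0]]' >/dev/null
python3 -m pendant '[[1,[0.95,-0.65,0],0],[1,[0.95,-0.65,0],0],[1,[0.95,-0.65,0],0],[1,[0.95,-0.65,0],0]]' >/dev/null
python3 -m pendant '[[1,[0.95,-0.65,0],0],[1,[0.95,-0.65,0],0],[1,[0.95,-0.65,0],0],[1,[0.95,-0.65,0],0]]' >/dev/null
python3 -m pendant '[[1,[0.95,-0.64,0.3],0.192],[1,[0.95,-0.64,0.3],0.192],[1,[0.95,-0.64,0.3],0.192],[1,[0.95,-0.64,0.3],0.192],[1,[0.95,-0.64,0.3],0.192],[1,[0.95,-0.64,0.3],0.192]]'
python3 -c "
from h import *
go(jar(0,.074,-.0065)-[0,0,.019],yw)"
```

```text
time: 1.9
tool_pos: [0.5414, -0.117, 0.1947]
tool_rot: [0.0, 0.994, -0.105, -0.001]
contact_force: [-0.1, 0.4, 0.2]
gripper_width: 0.999
grasp_force: 0.0
d [ 0.018 -0.026  0.956] roll -0.0 mm [  2.1  -3.1 114.7] tilt [-0.001 -0.    -1.   ] tcp [ 0.5414 -0.117   0.1947] joints [-0.35 -0.09  1.82 -0.    1.42  1.43]
```

```bash

python3 -m pendant '[[1,[0.018,-0.03,0.3],0],[1,[0.018,-0.03,0.6],0],[1,[0.018,-0.03,0.85],0],[1,[0.018,-0.03,0.95],0],[1,[0.018,-0.03,0.955],0],[1,[0.018,-0.03,0.955],0]]'
python3 -m pendant '[[0.6,[0,0,0],0],[0.4,[0,0,0],0],[0,[0,0,0],0],[0,[0,0,0],0],[0,[0,0,0],0],[0,[0,0,0],0],[0,[0,0,0],0],[0,[0,0,0],0]]'
python3 -c "
from h import *
go(jar(0,.074,-.0065)-[0,0,.019],yw)"
```

```text
time: 2.5
tool_pos: [0.5452, -0.1136, 0.082]
tool_rot: [0.0, 0.994, -0.105, 0.001]
contact_force: [-0.2, 0.7, -0.0]
gripper_width: 0.999
grasp_force: 0.0
time: 3.3
tool_pos: [0.5452, -0.1133, 0.0823]
tool_rot: [0.001, 0.994, -0.105, 0.001]
contact_force: [-1.2, -1.5, 6.3]
gripper_width: 0.503
grasp_force: 59.9
d [-0.008  0.012  0.02 ] roll -0.0 mm [-1.   1.4  2.3] tilt [ 0.002 -0.002 -1.   ] tcp [ 0.5452 -0.1133  0.0823] joints [-0.34  0.03  1.9  -0.    1.21  1.44]
```

```bash

python3 -m pendant '[[0,[-0.04,0,-0.08],0],[0,[-0.08,0,-0.16],0],[0,[-0.13,0,-0.25],0],[0,[-0.18,0,-0.35],0],[0,[-0.227,0,-0.446],0],[0,[-0.227,0,-0.446],0]]'
python3 -m pendant '[[0,[0.048,-0.2,-0.025],0],[0,[0.048,-0.4,-0.025],0],[0,[0.048,-0.6,-0.025],0],[0,[0.048,-0.63,-0.025],0],[0,[0.048,-0.63,-0.025],0],[0,[0.048,-0.63,-0.025],0]]'
python3 - <<'E'
from h import *
t,s=live()
go(jar(1,.074+.06,0)-[0,0,.019],yw)
im=zoom(s,210,150,100,130,4);
Q=[jar(1,.06,x) for x in(-.0225,.0225)]+[jar(1,.165,x) for x in(.0225,-.0225)];dq(im,s,np.array(Q),210,150,4,(0,0,255))
for k in(-1,0,1): dq(im,s,quad(k,.042,.028 if k==1 else .032),210,150,4,(255,0,255))
a=zoom(t,270,150,100,70,4);dq(a,t,np.array(Q),270,150,4,(0,0,255))
o=np.zeros((520,800,3),np.uint8);o[:,:400]=im;o[:280,400:]=a;cv2.imwrite('pics/lift.png',o)
E
```

```text
time: 3.9
tool_pos: [0.5178, -0.107, 0.1364]
tool_rot: [0.0, 0.994, -0.105, 0.001]
contact_force: [0.5, 0.2, -0.5]
gripper_width: 0.501
grasp_force: 60.6
time: 4.5
tool_pos: [0.5388, -0.0347, 0.1369]
tool_rot: [0.0, 0.994, -0.105, -0.0]
contact_force: [-0.2, -0.2, -1.1]
gripper_width: 0.507
grasp_force: 60.9
d [ 0.001 -0.002  0.005] roll -0.001 mm [ 0.1 -0.3  0.6] tilt [-0.001 -0.    -1.   ] tcp [ 0.5389 -0.035   0.137 ] joints [-0.2  -0.07  1.9  -0.    1.32  1.58]
```

View pics/lift.png

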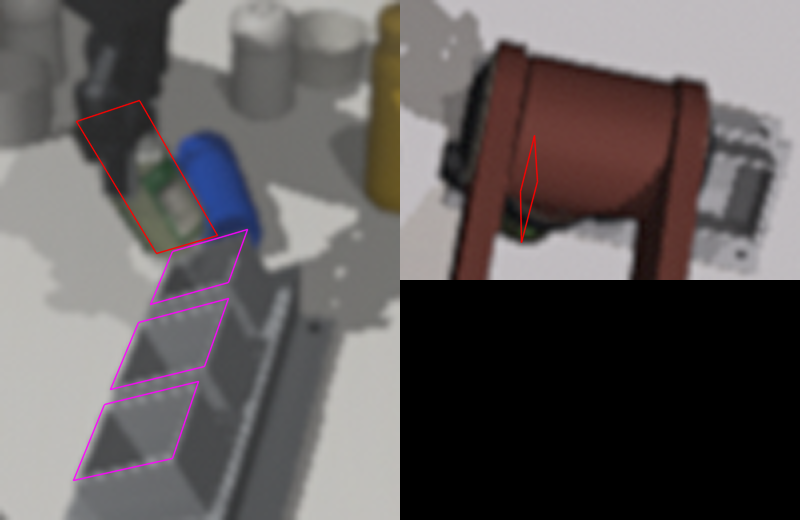

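```bash
python3 - <<'E'
from h import *
t,s=live()
g=s.img.astype(int);x0,x1=232,272
Q=np.array([jar(1,.06,x) for x in(-.0225,.0225)]+[jar(1,.165,x) for x in(.0225,-.0225)]);print(s.proj(Q).round(1))
hsv=cv2.cvtColor(s.img,cv2.COLOR_RGB2HSV)
for y in range(180,218):
    r=''
    for x in range(x0,x1):
        h,S,v=hsv[y,x];R,G,B=g[y,x]
        r+= 'b' if B>R+25 else '#' if v<60 else 'j' if S>30 else '.' if v>130 else '-'
    print(y,r)
E
```

```text
[[248.5 212.8]
 [263.9 208.4]
 [244.3 174.6]
 [228.7 179.8]]
180 #################-----------------------
181 #################-----------------------
182 ################------------jjj---------
183 ##############-----------jbbbbbbj-------
184 #############----------jbbbbbbbbbbj-----
185 ############----------jbbbbbbbbbbbb-----
186 ############----------bbbbbbbbbbbbbj----
187 ###########----------jbbbbbbbbbbbbbbj---
188 ##########----.------bbbbbbbbbbbbbbbj---
189 -#########---....--jjbbbbbbbbbbbbbbbbj--
190 ----######--------jjjbbbbbbbbbbbbbbbbj--
191 .---######----jjjjjjjjbbbbbbbbbbbbbbbb--
192 ..---#####----jjjjjjjjjbbbbbbbbbbbbbbbj-
193 ...--#####----jjjjjjjjjbbbbbbbbbbbbbbbb-
194 ...--#####---jjjjjjjjj-jbbbbbbbbbbbbbbb-
195 ...--#####---jjjjjjjj---bbbbbbbbbbbbbbbj
196 ...--#####---jjjjjjj-----bbbbbbbbbbbbbbb
197 ...--#####---jjjjj-------jbbbbbbbbbbbbbb
198 ....---##----jjjjj--------bbbbbbbbbbbbbb
199 .....--------jjjjj---------bbbbbbbbbbbbb
200 ......-j----jjjjjj---------jbbbbbbbbbbbb
201 ......--jjjjjjjjjjj---------bbbbbbbbbbbb
202 .......-jjjjjjjjjjj---------jbbbbbbbbbbb
203 .......--jjjjjjjjjjj---------bbbbbbbbbbb
204 ........--jjjjjjjjjjj--------bbbbbbbbbbb
205 .........-jjjjjjjjjjjj-------bbbbbbbbbbb
206 .........--jjjjjjjjjjj-----jjbbbbbbbbbbb
207 ..........--jjjjjjjjjjj---jj-bbbbbbbbbbb
208 ...........-jjjjjjjjjjj--jj-jbbbbbbbbbjb
209 ............-jjjjjjjjjjjjjj-jbbbbbjjjj-j
210 .............-jjjjjjjjjjjj--jbbjjj------
211 .............--jjjjjjjjjj----jj---------
212 ..............--jjjjjjjj----------------
213 ...............---jjjj------------------
214 ....................--------------------
215 ....................--------------------
216 ....................--------------------
217 ....................--------------------
```

```bash
cat >> h.py <<'E'
def hull(c,base,ax,h,r):
    ax=ax/np.linalg.norm(ax);u=np.cross(ax,[0,1,0]);u/=np.linalg.norm(u);v=np.cross(ax,u);a=np.linspace(0,2*np.pi,60)
    P=np.concatenate([base+z*ax+r*(np.outer(np.cos(a),u)+np.outer(np.sin(a),v)) for z in(0,h)])
    return cv2.convexHull(c.proj(P).astype(np.float32))[:,0]
def edges(H,y):
    xs=[]
    for p,q in zip(H,np.roll(H,-1,0)):
        if (p[1]-y)*(q[1]-y)<0: xs.append(p[0]+(y-p[1])/(q[1]-p[1])*(q[0]-p[0]))
    return np.round(sorted(xs),1)
E
python3 - <<'E'
from h import *
t,s=load()
for dx in(0,-.003,-.006):
  for th in(24,27,30):
    g=jar(1,.134,0)+dx*XR;a=np.radians(th);ax=-np.sin(a)*XR+np.cos(a)*ZR
    H=hull(s,g-.074*ax,ax,.105,.0225);print(dx,th,[edges(H,y).tolist() for y in(202,206,210)],H[:,1].max())
E
```

```text
0 24 [[239.8000030517578, 260.20001220703125], [242.0, 262.29998779296875], [244.10000610351562, 262.29998779296875]] 216.66576
0 27 [[240.5, 261.3999938964844], [242.89999389648438, 263.79998779296875], [245.3000030517578, 263.0]] 216.4427
0 30 [[241.10000610351562, 262.79998779296875], [243.8000030517578, 265.20001220703125], [246.5, 263.6000061035156]] 216.18599
-0.003 24 [[238.6999969482422, 259.1000061035156], [240.89999389648438, 261.20001220703125], [243.0, 261.1000061035156]] 216.50534
-0.003 27 [[239.39999389648438, 260.3999938964844], [241.8000030517578, 262.70001220703125], [244.1999969482422, 261.70001220703125]] 216.28242
-0.003 30 [[240.10000610351562, 261.70001220703125], [242.6999969482422, 264.1000061035156], [245.39999389648438, 262.29998779296875]] 216.02562
-0.006 24 [[237.60000610351562, 258.0], [239.8000030517578, 260.1000061035156], [242.0, 259.79998779296875]] 216.34511
-0.006 27 [[238.3000030517578, 259.29998779296875], [240.6999969482422, 261.6000061035156], [243.1999969482422, 260.3999938964844]] 216.12233
-0.006 30 [[239.0, 260.6000061035156], [241.6999969482422, 262.8999938964844], [244.39999389648438, 260.8999938964844]] 215.86545
```

```bash

python3 -m pendant '[[0,[0.06,0,0.09],0],[0,[0.085,0,0.15],0],[0,[0.11,0,0.2],0],[0,[0.125,0,0.223],0],[0,[0.125,0,0.223],0]]'
python3 -m pendant '[[0,[0.02,0,0.04],0],[0,[0.04,0,0.08],0],[0,[0.057,0,0.112],0],[0,[0.057,0,0.112],0]]'
python3 -c "
from h import *
go(jar(1,.074,0)-[0,0,.019],yw)"
```

```text
time: 5.2
tool_pos: [0.5536, -0.0373, 0.1095]
tool_rot: [-0.0, 0.994, -0.105, -0.001]
contact_force: [-0.2, 0.2, -1.4]
gripper_width: 0.506
grasp_force: 60.9
time: 5.6
tool_pos: [0.5603, -0.0387, 0.0962]
tool_rot: [-0.0, 0.994, -0.105, -0.001]
contact_force: [-0.5, 0.1, -0.7]
gripper_width: 0.505
grasp_force: 60.9
d [0.047 0.004 0.11 ] roll -0.0 mm [ 5.7  0.5 13.3] tilt [-0.001  0.    -1.   ] tcp [ 0.5603 -0.0387  0.0962] joints [-0.2   0.03  1.88 -0.    1.24  1.58]
```

```bash

python3 -m pendant '[[0,[0.02,0,0.04],0],[0,[0.035,0,0.07],0],[0,[0.045,0,0.09],0],[0,[0.045,0,0.09],0]]'
python3 -m pendant '[[0.58,[0,0,0],0],[0.58,[0,0,0],0],[0.62,[0,0,0],0],[0.62,[0,0,0],0],[0.62,[0,0,0],0]]'
python3 -m pendant '[[0.8,[0,0,0],0],[1,[0,0,0],0],[1,[0,0,-0.1],0],[1,[0,0,-0.4],0],[1,[0,0,-0.8],0],[1,[0,0,-1],0],[1,[0,0,-1],0]]'
```

```text
time: 6.0
tool_pos: [0.5656, -0.0399, 0.0857]
tool_rot: [-0.0, 0.994, -0.105, -0.0]
contact_force: [-0.4, 0.7, -1.6]
gripper_width: 0.502
grasp_force: 60.9
time: 6.5
tool_pos: [0.566, -0.0399, 0.0865]
tool_rot: [0.0, 0.994, -0.105, 0.0]
contact_force: [0.4, -0.6, 0.3]
gripper_width: 0.624
grasp_force: 0.0
time: 7.2
tool_pos: [0.5689, -0.0405, 0.2134]
tool_rot: [0.001, 0.994, -0.105, 0.006]
contact_force: [0.5, -0.1, 0.6]
gripper_width: 1.0
grasp_force: 0.0
```

```bash
python3 - <<'E'
from h import *
t,s=load()
def eq(im): return cv2.convertScaleAbs(im,alpha=1.6,beta=-60)
o=np.zeros((600,800,3),np.uint8)
for i,b in enumerate(([.4385,.298,0],[.619,.259,0])):
    for j,c in enumerate((t,s)):
        p=c.proj(np.array(b)+[0,0,.04])[0];w,h=28,30;x0,y0=int(p[0]-w/2),int(p[1]-h/2)
        im=eq(zoom(c,x0,y0,w,h,10))
        H=hull(c,np.array(b),np.array([0,0,1.]),.062,.026);q=(H-[x0,y0]+.5)*10-.5
        cv2.polylines(im,[np.round(q).astype(int)],True,(0,0,255),1,cv2.LINE_AA)
        T=(c.proj(np.array(b)+[0,0,.088])[0]-[x0,y0]+.5)*10;cv2.circle(im,tuple(int(v) for v in T),2,(255,0,255),-1)
        o[300*j:300*j+300,290*i:290*i+280]=im
# jar check now
t2,s2=live();im=zoom(s2,225,185,40,50,5);H=hull(s2,jar(1,0,-.0025),PZ,.105,.0225);q=(H-[225,185]+.5)*5-.5
o[:250,580:780]=im;cv2.polylines(im,[np.round(q).astype(int)],True,(0,0,255),1);o[270:520,580:780]=im
cv2.imwrite('pics/sh.png',o)
E
```

```text
(no output)
```

View pics/sh.png

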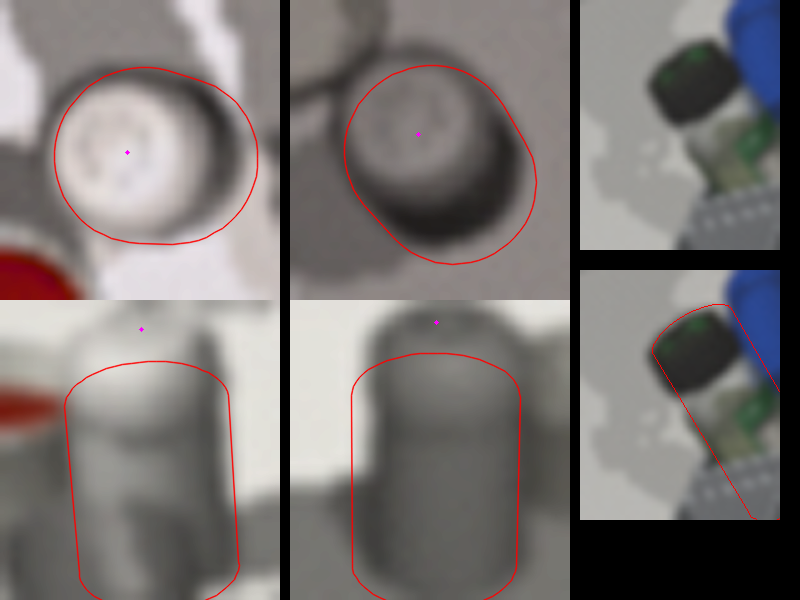

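```bash
python3 - <<'E'
from h import *
t,s=load()
print('bottle',tri(t,(376/1.5625,215/1.5625),s,(489/1.5625,243/1.5625)),s.plane((487/1.5625,310/1.5625),0))
print('sh2');go([.6225,.2635,.13],np.radians(41))
E
```

```text
bottle (array([0.72075993, 0.13877082, 0.14321816]), np.float64(0.008457626066502959)) [0.72940613 0.13713557 0.        ]
sh2
d [-0.07  -2.571  0.646] roll -0.295 mm [  -8.5 -308.5   77.5] tilt [ 0.002 -0.    -1.   ] tcp [ 0.5662 -0.04    0.2075] joints [-0.2  -0.07  1.77 -0.    1.43  1.58]
```

```bash

python3 -m pendant '[[1,[-0.023,-0.4,0],0],[1,[-0.023,-0.86,0],0],[1,[-0.023,-0.86,0],0],[1,[-0.023,-0.86,0],0]]' >/dev/null
python3 -m pendant '[[1,[-0.023,-0.4,0],0],[1,[-0.023,-0.86,0],0],[1,[-0.023,-0.86,0],0],[1,[-0.023,-0.86,0],0]]' >/dev/null
python3 -m pendant '[[1,[-0.023,-0.85,0],-0.295],[1,[-0.023,-0.85,0.1],-0.295],[1,[-0.023,-0.85,0.3],-0.295],[1,[-0.023,-0.85,0.4],-0.295],[1,[-0.023,-0.85,0.4],-0.295],[1,[-0.023,-0.85,0.4],-0.295],[1,[-0.023,-0.85,0.4],-0.295],[1,[-0.023,-0.85,0.4],-0.295]]'
python3 -c "
from h import *
go([.6225,.2635,.029],np.radians(41))"
```

```text
time: 8.9
tool_pos: [0.6223, 0.2617, 0.158]
tool_rot: [0.0, 0.937, 0.349, -0.0]
contact_force: [-0.7, 0.4, -0.4]
gripper_width: 0.999
grasp_force: 0.0
d [ 0.012 -0.011  1.075] roll -0.001 mm [  1.5  -1.3 129. ] tilt [-0.    -0.001 -1.   ] tcp [0.6223 0.2617 0.158 ] joints [ 0.29  0.22  1.55 -0.    1.37  1.15]
```

```bash

python3 -m pendant '[[1,[0.012,-0.011,0.3],0],[1,[0.012,-0.011,0.6],0],[1,[0.012,-0.011,0.85],0],[1,[0.012,-0.011,0.85],0]]'
python3 -m pendant '[[1,[0,0,0.1],0],[1,[0,0,0.225],0],[1,[0,0,0.225],0],[0.75,[0,0,0.225],0],[0.65,[0,0,0.225],0],[0.55,[0,0,0.225],0],[0,[0,0,0.225],0],[0,[0,0,0.225],0],[0,[0,0,0.225],0],[0,[0,0,0.225],0]]'
```

```text
time: 9.3
tool_pos: [0.6184, 0.2633, 0.0502]
tool_rot: [-0.0, 0.937, 0.349, -0.005]
contact_force: [-1.1, -0.6, -0.5]
gripper_width: 0.999
grasp_force: 0.0
time: 10.3
tool_pos: [0.6236, 0.2658, 0.031]
tool_rot: [0.0, 0.937, 0.351, 0.001]
contact_force: [0.9, -0.6, 5.1]
gripper_width: 0.595
grasp_force: 63.0
```

```bash
cat >> h.py <<'E'
def pw(k,x,z): return O+(FX+x*1e-3)*XR+.077*k*YR+np.array([0,0,z*1e-3-.019])
E
python3 -m pendant '[[0,[0,0,-0.1],0],[0,[0,0,-0.3],0],[0,[0,0,-0.6],0],[0,[0,0,-0.9],0],[0,[0,0,-0.95],0]]'
python3 -m pendant '[[0,[0,0,-0.3],0],[0,[0,0,-0.6],0],[0,[0,0,-0.6],0]]'
python3 -c "
from h import *
go(pw(0,-16,160),yw)
go(pw(0,-16,160),np.radians(41))"
```

```text
time: 10.8
tool_pos: [0.6249, 0.2663, 0.1494]
tool_rot: [0.0, 0.936, 0.351, 0.004]
contact_force: [0.4, 1.4, 0.5]
gripper_width: 0.59
grasp_force: 62.7
time: 11.1
tool_pos: [0.6246, 0.2662, 0.2211]
tool_rot: [0.0, 0.937, 0.351, 0.005]
contact_force: [0.6, -0.4, 0.7]
gripper_width: 0.594
grasp_force: 62.7
d [-2.478  2.104  0.655] roll 0.295 mm [-297.4  252.5   78.6] tilt [ 0.009  0.003 -1.   ] tcp [0.6246 0.2662 0.2211] joints [0.29 0.18 1.49 0.   1.46 1.15]
d [-2.478  2.104  0.655] roll 0.0 mm [-297.4  252.5   78.6] tilt [ 0.009  0.003 -1.   ] tcp [0.6246 0.2662 0.2211] joints [0.29 0.18 1.49 0.   1.46 1.15]
```

```bash

python3 -m pendant '[[0,[-0.2,0.17,0],0],[0,[-0.5,0.43,0],0],[0,[-0.82,0.7,0],0],[0,[-0.82,0.7,0],0]]' >/dev/null
python3 -m pendant '[[0,[-0.3,0.26,0],0],[0,[-0.6,0.51,0],0],[0,[-0.82,0.7,0],0],[0,[-0.82,0.7,0],0]]' >/dev/null
python3 -m pendant '[[0,[-0.3,0.26,0],0.295],[0,[-0.6,0.51,0],0.295],[0,[-0.82,0.7,0],0.295],[0,[-0.82,0.7,0],0.295],[0,[-0.82,0.7,0],0.295],[0,[-0.82,0.7,0],0.295],[0,[-0.82,0.7,0],0.295],[0,[-0.82,0.7,0],0.295]]'
python3 -c "
from h import *
go(pw(0,-16,144),yw)"
```

```text
time: 12.7
tool_pos: [0.565, -0.1177, 0.214]
tool_rot: [-0.0, 0.995, -0.103, -0.001]
contact_force: [1.0, 0.2, -1.5]
gripper_width: 0.592
grasp_force: 62.9
d [0.02  0.011 0.742] roll 0.001 mm [ 2.4  1.3 89. ] tilt [-0.002  0.001 -1.   ] tcp [ 0.565  -0.1177  0.214 ] joints [-0.33 -0.05  1.74  0.    1.45  1.44]
```

```bash

python3 -m pendant '[[0,[0.02,0.011,0.25],0],[0,[0.02,0.011,0.5],0],[0,[0.02,0.011,0.7],0],[0,[0.02,0.011,0.742],0],[0,[0.02,0.011,0.742],0],[0,[0.02,0.011,0.742],0]]'
python3 - <<'E'
from h import *
go(pw(0,-16,144),yw)
t,s=live()
b=pw(0,-16,144)+np.array([0,0,.019-.05]);H=hull(s,b,ZR,.062,.026);print('y range',H[:,1].min(),H[:,1].max())
y1=int(H[:,1].max())
for y in range(y1-14,y1+2,2): print(y,edges(H,y),'x232:',s.img[y,232:274].mean(1).astype(int).tolist())
E
```

```text
time: 13.3
tool_pos: [0.5682, -0.1205, 0.1277]
tool_rot: [0.0, 0.995, -0.105, 0.001]
contact_force: [-0.1, -0.1, -0.8]
gripper_width: 0.593
grasp_force: 62.9
d [-0.013 -0.007  0.023] roll 0.0 mm [-1.5 -0.8  2.7] tilt [ 0.002 -0.001 -1.   ] tcp [ 0.5682 -0.1205  0.1277] joints [-0.34  0.03  1.81  0.    1.29  1.44]
y range 201.3354 236.1106
222 [241.8 264. ] x232: [166, 166, 166, 166, 167, 166, 167, 166, 163, 152, 136, 129, 127, 113, 81, 54, 41, 41, 41, 40, 53, 72, 81, 84, 94, 99, 98, 95, 92, 88, 87, 98, 107, 100, 89, 86, 84, 81, 80, 79, 79, 79]
224 [241.9 264.1] x232: [167, 166, 166, 166, 166, 166, 166, 166, 164, 152, 135, 128, 128, 122, 104, 85, 72, 60, 54, 51, 59, 77, 88, 95, 99, 100, 99, 96, 93, 89, 84, 87, 94, 93, 86, 84, 84, 83, 81, 78, 79, 79]
226 [242.  264.1] x232: [166, 167, 167, 166, 166, 166, 167, 167, 164, 152, 135, 125, 128, 130, 129, 126, 118, 104, 91, 86, 86, 90, 96, 102, 101, 100, 98, 96, 93, 88, 82, 78, 83, 85, 83, 81, 82, 86, 85, 82, 79, 79]
228 [242.1 264.1] x232: [167, 167, 167, 167, 166, 167, 167, 167, 165, 154, 135, 126, 126, 129, 130, 129, 128, 123, 114, 103, 97
[... 251 characters left out ...]
3, 88, 85, 84, 84, 83, 80, 77, 76, 78, 81, 82, 82, 81]
232 [243. 263.] x232: [167, 167, 166, 167, 167, 167, 167, 167, 167, 167, 163, 149, 130, 124, 127, 131, 133, 134, 132, 130, 126, 123, 118, 114, 108, 103, 97, 93, 88, 86, 83, 82, 81, 80, 79, 78, 77, 78, 79, 81, 86, 89]
234 [245.1 260.8] x232: [167, 167, 168, 167, 167, 167, 168, 168, 168, 168, 162, 138, 103, 84, 93, 108, 117, 120, 121, 122, 118, 116, 114, 111, 104, 95, 85, 81, 82, 83, 84, 82, 81, 79, 78, 78, 77, 77, 78, 80, 81, 83]
236 [251.  254.7] x232: [172, 169, 167, 167, 167, 167, 167, 167, 168, 164, 145, 112, 80, 66, 67, 73, 85, 100, 105, 107, 106, 105, 105, 105, 104, 96, 86, 80, 82, 91, 99, 93, 82, 78, 77, 78, 76, 78, 77, 78, 78, 78]
```

```bash

python3 -m pendant '[[0,[0.007,0,0.05],0],[0,[0.007,0,0.084],0],[0,[0.007,0,0.084],0],[0,[0.007,0,0.09],0]]'
python3 -m pendant '[[0,[-0.035,0,0.015],0],[0,[-0.075,0,0.035],0],[0,[-0.075,0,0.037],0],[0,[-0.075,0,0.037],0]]'
python3 -m pendant '[[0,[-0.035,0,0.025],0],[0,[-0.07,0,0.05],0],[0,[-0.07,0,0.051],0],[0,[-0.07,0,0.051],0]]'
python3 - <<'E'
from h import *
go(pw(0,-36.6,120.6),yw)
t,s=live()
im=zoom(s,215,180,80,65,7);
for k in(-1,0,1): dq(im,s,quad(k,.042,.028 if k==1 else .032),215,180,7,(255,0,255))
cv2.imwrite('pics/tilt.png',im)
E
```

```text
time: 13.8
tool_pos: [0.5691, -0.1209, 0.1178]
tool_rot: [0.0, 0.994, -0.105, 0.001]
contact_force: [-4.4, 1.6, 10.6]
gripper_width: 0.59
grasp_force: 63.9
time: 14.2
tool_pos: [0.5586, -0.1184, 0.11]
tool_rot: [-0.0, 0.994, -0.105, -0.001]
contact_force: [0.3, -0.5, -1.1]
gripper_width: 0.593
grasp_force: 63.3
time: 14.6
tool_pos: [0.5508, -0.1168, 0.1045]
tool_rot: [-0.0, 0.994, -0.105, -0.0]
contact_force: [0.4, 0.1, -0.6]
gripper_width: 0.591
grasp_force: 63.3
d [-0.036 -0.007  0.024] roll -0.0 mm [-4.3 -0.8  2.9] tilt [-0.  0. -1.] tcp [ 0.5508 -0.1168  0.1045] joints [-0.34  0.02  1.87  0.    1.26  1.44]
```

View pics/tilt.png

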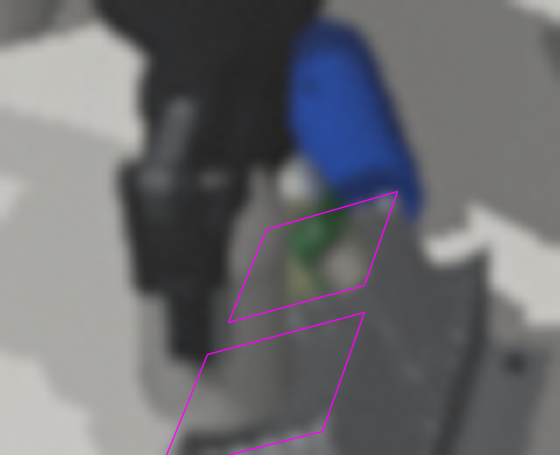

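The press on the rear rim gave about 11 N but the shaker stayed nearly upright: its left edge is around x=140 px from y=300 to 390. I need a better lever. I'll catch its lower edge behind the rear rim and pull the grip forward, after checking what stands behind the pockets.

```bash
python3 - <<'E'
from h import *
t,s=load()
A=lambda x,y:(275+(x+.5)/5-.5,160+(y+.5)/5-.5)
C=lambda x,y:(218+(x+.5)/3-.5,200+(y-300+.5)/3-.5)
for a,c in(((72,48),(198,350)),((440,130),(141,530))):
    P,e=tri(t,A(*a),s,C(*c));print(P,e,'rack x,y',(P-O)@XR,(P-O)@YR)
go(pw(0,45,180),yw)
E
```

```text
[ 0.64328327 -0.00934881  0.04681601] 0.0011783103976758765 rack x,y 0.03435838038845217 0.12349332347402385
[ 0.59440005 -0.23427194  0.05379122] 0.0020378159613463676 rack x,y 0.03330751731539739 -0.10667809396499274
d [ 0.641 -0.008 -0.467] roll -0.0 mm [ 76.9  -0.9 -56.1] tilt [ 0. -0. -1.] tcp [ 0.5512 -0.1169  0.1049] joints [-0.34  0.02  1.87  0.    1.26  1.44]
```

```bash

python3 -m pendant '[[0,[0,-0.008,-0.2],0],[0,[0,-0.008,-0.467],0],[0,[0.1,-0.008,-0.467],0],[0,[0.4,-0.008,-0.467],0],[0,[0.641,-0.008,-0.467],0],[0,[0.641,-0.008,-0.467],0],[0,[0.641,-0.008,-0.467],0]]'
python3 -m pendant '[[0,[0,0,0.2],0],[0,[0,0,0.4],0],[0,[0,0,0.433],0],[0,[0,0,0.433],0]]'
python3 -c "
from h import *
go(pw(0,20.5,128),yw)"
```

```text
time: 15.4
tool_pos: [0.6264, -0.132, 0.1596]
tool_rot: [-0.0, 0.994, -0.105, -0.001]
contact_force: [-0.6, -0.3, -1.6]
gripper_width: 0.595
grasp_force: 63.2
time: 15.8
tool_pos: [0.6256, -0.1317, 0.1084]
tool_rot: [-0.0, 0.994, -0.105, -0.001]
contact_force: [-0.6, -0.2, -0.6]
gripper_width: 0.593
grasp_force: 63.2
d [-0.195  0.001 -0.005] roll -0.0 mm [-23.5   0.1  -0.6] tilt [-0.002  0.001 -1.   ] tcp [ 0.6256 -0.1317  0.1084] joints [-0.32  0.19  1.68 -0.    1.28  1.46]
```

```bash

python3 -m pendant '[[0,[-0.04,0,0],0],[0,[-0.07,0,0],0],[0,[-0.1,0,0],0],[0,[-0.1,0,0],0]]'
python3 -m pendant '[[0,[-0.03,0,0],0],[0,[-0.06,0,0],0],[0,[-0.095,0,0],0],[0,[-0.095,0,0],0]]'
python3 - <<'E'
from h import *
t,s=live()
go(pw(0,20.5,128),yw)
cv2.imwrite('pics/tilt2.png',zoom(s,215,165,80,65,9))
E
```

```text
time: 16.2
tool_pos: [0.6191, -0.1307, 0.1137]
tool_rot: [0.001, 0.994, -0.105, 0.007]
contact_force: [8.3, -1.3, 0.6]
gripper_width: 0.591
grasp_force: 62.9
time: 16.6
tool_pos: [0.6098, -0.1288, 0.1162]
tool_rot: [0.002, 0.994, -0.105, 0.009]
contact_force: [9.7, -1.3, 5.6]
gripper_width: 0.59
grasp_force: 63.6
d [-0.064 -0.003  0.058] roll -0.0 mm [-7.6 -0.3  7. ] tilt [ 0.018 -0.005 -1.   ] tcp [ 0.6098 -0.1288  0.1161] joints [-0.33  0.13  1.73  0.    1.26  1.45]
```

View pics/tilt2.png

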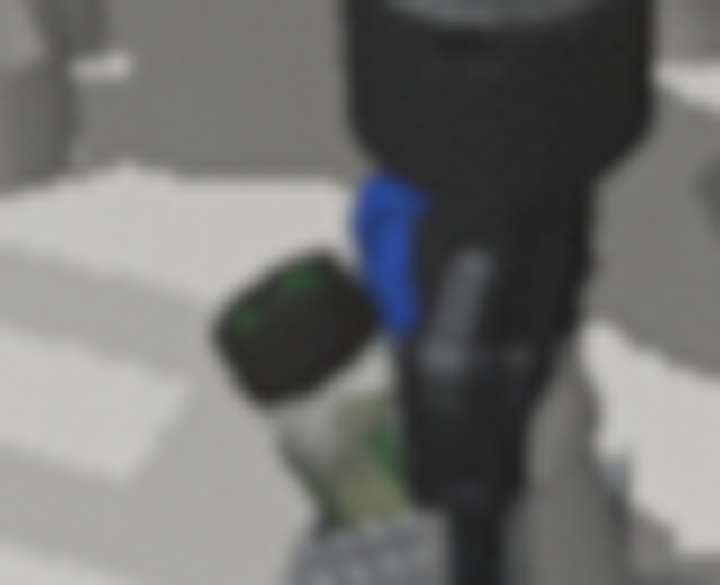

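```bash

python3 -m pendant '[[0,[-0.03,0,0.02],0],[0,[-0.06,0,0.03],0],[0,[-0.09,0,0.03],0],[0,[-0.12,0,0.03],0],[0,[-0.12,0,0.03],0]]'
cat >> h.py <<'E'
def prof(c,ys,x0,x1):
    for y in ys: print(y,' '.join(f'{int(v):3d}' for v in c.img[y,x0:x1].mean(1)))
E
python3 - <<'E'
from h import *
t,s=live()
go(pw(0,20.5,128),yw)
prof(s,range(200,224,3),270,294)
E
```

```text
time: 17.2
tool_pos: [0.598, -0.1269, 0.1158]
tool_rot: [0.003, 0.994, -0.105, 0.012]
contact_force: [10.2, -3.0, 13.6]
gripper_width: 0.592
grasp_force: 66.6
d [ 0.035 -0.008  0.058] roll -0.0 mm [ 4.2 -0.9  6.9] tilt [ 0.024 -0.008 -1.   ] tcp [ 0.5981 -0.1269  0.1158] joints [-0.33  0.1   1.76  0.    1.25  1.45]
200  36  35  34  50  82 107 116 117 117 116 117 117 116 117 117 118 117 117 118 118 118 118 119 118
203  47  63  69  67  84 106 116 118 118 135 165 174 165 149 134 123 119 117 116 118 118 118 118 118
206  61  90 100  91  83  95 111 116 116 125 153 180 192 194 193 192 187 173 152 138 132 124 118 117
209 101 111 108 101  95  97 109 117 117 116 118 139 173 191 194 194 194 193 195 194 194 192 186 178
212 111 111 107 103  96  94 101 110 120 129 134 148 176 191 194 194 194 194 194 194 193 194 194 194
215 108 107 106 105 102  98  98 115 149 178 188 183 174 165 162 178 193 194 194 193 194 193 194 195
218 114 115 114 110 107 104 100  95  92  91 101 121 130 125 128 166 192 196 195 195 194 194 194 194
221 110 111 112 111 109 108 104 102  98  94 100 116 120  98  97 133 159 178 190 195 195 194 195 195
```

```bash
cat >> h.py <<'E'
def pred(c,P,ths,ys,h=.050,off=-.0028,L=.062):
    for th in ths:
        a=np.radians(th);ax=-np.sin(a)*XR+np.cos(a)*ZR;px=np.cos(a)*XR+np.sin(a)*ZR
        H=hull(c,P-h*ax+off*px,ax,L,.026);print(th,[edges(H,y).tolist() for y in ys],'bot',H[:,1].max().round(1))
E
python3 - <<'E'
from h import *
t,s=load()
pred(s,np.array([.598,-.1269,.1158+.019]),(0,10,15,20,25,30),(206,209,212,215,218))
E
```

```text
0 [[], [256.0, 274.0], [253.8000030517578, 276.20001220703125], [253.6999969482422, 276.29998779296875], [253.6999969482422, 276.29998779296875]] bot 241.2
10 [[], [257.6000061035156, 274.20001220703125], [254.0, 275.5], [253.0, 276.0], [253.60000610351562, 276.6000061035156]] bot 241.5
15 [[], [258.5, 274.0], [254.5, 275.20001220703125], [252.89999389648438, 276.1000061035156], [253.3000030517578, 277.0]] bot 241.5
20 [[], [259.5, 273.70001220703125], [255.3000030517578, 275.0], [253.10000610351562, 276.20001220703125], [252.89999389648438, 277.3999938964844]] bot 241.5
25 [[], [260.3999938964844, 273.29998779296875], [256.1000061035156, 274.8999938964844], [253.60000610351562, 276.5], [252.6999969482422, 278.0]] bot 241.5
30 [[], [261.20001220703125, 273.0], [257.0, 274.8999938964844], [254.3000030517578, 276.79998779296875], [252.89999389648438, 278.70001220703125]] bot 241.4
```

```bash

python3 -m pendant '[[0,[0,0,-0.1],0],[0,[0,0,-0.3],0],[0,[0,0,-0.5],0],[0,[0,0,-0.5],0],[0,[0,0,-0.5],0]]'
python3 - <<'E'
from h import *
t,s=live()
from plant import manip
P=np.array(manip.state()['tool_pos'])+[0,0,.019]
pred(s,P,(0,10,15,20,25,30),range(189,216,4))
prof(s,range(185,219,3),240,290)
go(pw(0,-47.4,180),yw)
E
```

```text
time: 17.8
tool_pos: [0.5894, -0.1241, 0.1661]
tool_rot: [0.0, 0.994, -0.105, 0.001]
contact_force: [0.3, -0.2, -1.8]
gripper_width: 0.597
grasp_force: 65.1
0 [[256.79998779296875, 264.70001220703125], [249.6999969482422, 271.6000061035156], [249.0, 272.20001220703125], [249.10000610351562, 272.20001220703125], [249.3000030517578, 272.20001220703125], [249.39999389648438, 272.20001220703125], [249.5, 272.1000061035156]] bot 224.2
10 [[260.6000061035156, 264.8999938964844], [250.6999969482422, 271.1000061035156], [248.3000030517578, 271.8999938964844], [249.10000610351562, 272.70001220703125], [250.0, 273.5], [251.0, 274.29998779296875], [251.89999389648438, 275.1000061035156]] bot 224.4
15 [[261.8999938964844, 265.3999938964844], [251.5, 270.70001220703125], [248.3000030517578, 271.8999938964844], [248.89999389648438, 273.20001220703125], [250.3000030517578, 274.3999938964844], [251.60000610351562, 275.6000061035156], [252.89999389648438, 276.79998779296875]] bot 224.5
20 [[262.5, 266.20001220703125], [252.5, 270.3999938964844], [248.6999969482422, 272.0], [248.60000610351562, 273.70
[... 2568 characters left out ...]
 55  52  49  50  59  76  85  94 100 104 105 106 106 107 107 106 106 105 105 103 101  96  91  92 124 167 187 191 190 191 190 190 190
215 163 163 164 164 162 146 116  97 100 106 111 108 100  93  92  89  82  77  79  81  80  81  85  91  95  99 101 102 104 105 106 106 107 107 106 106 105 103  99 102 121 149 164 162 160 175 189 192 190 190
218 163 164 164 164 164 164 159 143 112  85  78  81  88  93  96  97  98  96  90  91  97 101 105 110 111 110 114 120 123 123 123 121 115 109 106 107 104 101  94  87  98 119 129 121 125 163 188 192 191 190
d [-0.444  0.002  0.024] roll -0.0 mm [-53.3   0.2   2.9] tilt [-0.003  0.001 -1.   ] tcp [ 0.5884 -0.1237  0.1637] joints [-0.33  0.05  1.73 -0.    1.36  1.45]
```

```bash

python3 -m pendant '[[0,[-0.2,0,0],0],[0,[-0.4,0,0.1],0],[0,[-0.478,0,0.2],0],[0,[-0.478,0,0.27],0],[0,[-0.478,0,0.27],0],[0,[-0.478,0,0.27],0]]'
python3 - <<'E'
from h import *
t,s=live()
from plant import manip
P=np.array(manip.state()['tool_pos'])+[0,0,.019]
for o in(-.0028,.0017): pred(s,P,(22,26),range(202,236,4),off=o)
prof(s,range(202,240,4),222,270)
go(pw(0,-51.5,133),yw)
E
```

```text
time: 18.5
tool_pos: [0.5337, -0.1122, 0.1325]
tool_rot: [-0.0, 0.994, -0.105, -0.0]
contact_force: [-1.0, -0.5, -0.8]
gripper_width: 0.591
grasp_force: 65.1
22 [[228.60000610351562, 247.39999389648438], [225.5, 249.3000030517578], [226.10000610351562, 251.1999969482422], [228.1999969482422, 253.1999969482422], [230.3000030517578, 255.10000610351562], [232.3000030517578, 256.0], [234.39999389648438, 253.3000030517578], [236.60000610351562, 247.10000610351562], []] bot 231.4
26 [[229.39999389648438, 247.3000030517578], [225.89999389648438, 249.60000610351562], [225.89999389648438, 251.89999389648438], [228.3000030517578, 254.1999969482422], [230.6999969482422, 256.5], [233.10000610351562, 256.70001220703125], [235.5, 253.60000610351562], [237.89999389648438, 247.39999389648438], []] bot 231.4
22 [[229.89999389648438, 249.3000030517578], [227.0, 251.1999969482422], [228.0, 253.10000610351562], [230.10000610351562, 255.10000610351562], [232.10000610351562, 257.0], [234.1999969482422, 257.6000061035156], [236.3000030517578, 254.6999969482422], [238.60000610351562, 248.10000610351562], []
[... 1736 characters left out ...]
66 166 166 166 166 162 155 149 148 144 139 134 130 126 123 119 109 103  97  87  80  79  83  86  85  86  85  85  85  85  84  84  85  81  78  77  77  78
234 166 166 167 166 166 167 167 166 166 167 167 166 166 166 166 166 165 169 175 181 178 150 106  75  76  91 101 105 104 103  95  86  83  84  85  84  86  85  84  87  93  91  83  78  77  77  77  77
238 166 167 167 166 166 167 167 166 165 166 166 166 167 167 166 166 166 167 163 145 112  80  67  66  66  66  71  83  96 103 108 110 109 101  91  84  83  83  92 105 101  86  78  77  77  77  78  77
d [-0.018  0.     0.162] roll -0.0 mm [-2.2  0.  19.5] tilt [ 0.001 -0.    -1.   ] tcp [ 0.5343 -0.1124  0.1335] joints [-0.34 -0.06  1.89 -0.    1.31  1.44]
```

```bash

python3 -m pendant '[[0,[-0.016,0,0.08],0],[0,[-0.016,0,0.162],0],[0,[0.01,0,0.2],0],[0,[0.03,0,0.25],0],[0,[0.03,0,0.25],0]]'
python3 -m pendant '[[0,[0.022,0,0.045],0],[0,[0.045,0,0.09],0],[0,[0.045,0,0.09],0]]'
python3 -m pendant '[[0,[0.022,0,0.045],0],[0,[0.045,0,0.09],0],[0,[0.045,0,0.09],0]]'
python3 -c "
from h import *
go(pw(0,-.454*68-.9,36+.891*68-.5),yw)"
```

```text
time: 19.1
tool_pos: [0.5365, -0.1127, 0.1015]
tool_rot: [-0.0, 0.994, -0.105, -0.001]
contact_force: [-0.3, -0.1, -1.9]
gripper_width: 0.594
grasp_force: 65.1
time: 19.4
tool_pos: [0.5437, -0.1144, 0.0945]
tool_rot: [0.0, 0.994, -0.105, 0.001]
contact_force: [-2.8, 2.2, 8.4]
gripper_width: 0.586
grasp_force: 66.8
time: 19.7
tool_pos: [0.5501, -0.1159, 0.0818]
tool_rot: [0.001, 0.994, -0.105, 0.003]
contact_force: [6.5, -1.2, -1.2]
gripper_width: 0.589
grasp_force: 65.9
d [ 0.011 -0.001  0.039] roll -0.0 mm [ 1.4 -0.1  4.7] tilt [ 0.006 -0.002 -1.   ] tcp [ 0.5501 -0.1159  0.0818] joints [-0.34  0.04  1.89  0.    1.21  1.44]
```

```bash

python3 -m pendant '[[0,[0.015,0,0.025],0],[0,[0.025,0,0.04],0],[0,[0.025,0,0.04],0]]'
python3 -m pendant '[[0.66,[0,0,0],0],[0.66,[0,0,0],0],[0.68,[0,0,0],0],[0.68,[0,0,0],0],[0.68,[0,0,0],0]]'
python3 - <<'E'
from h import *
t,s=live()
H=hull(s,floor(0)-.003*PX,PZ,.088,.015);print('seated dome top approx',s.proj(floor(0)-.003*PX+.088*PZ))
H=hull(s,floor(0)-.003*PX,PZ,.062,.026)
ys=range(210,234,4)
for y in ys: print(y,edges(H,y))
H=hull(s,floor(0)+.015*PZ-.003*PX,PZ,.062,.026);print('if 15 high')
for y in ys: print(y,edges(H,y))
prof(s,ys,222,275)
E
```

```text
time: 20.0
tool_pos: [0.5525, -0.1164, 0.0774]
tool_rot: [0.0, 0.994, -0.105, 0.002]
contact_force: [6.5, -1.4, 2.8]
gripper_width: 0.59
grasp_force: 66.2
time: 20.5
tool_pos: [0.5499, -0.1156, 0.0759]
tool_rot: [-0.0, 0.994, -0.105, -0.001]
contact_force: [-0.5, -0.1, 0.0]
gripper_width: 0.678
grasp_force: 0.0
seated dome top approx [[241.99450269 221.13753269]]
210 []
214 []
218 []
222 []
226 [243.1 257.8]
230 [239.  260.2]
if 15 high
210 []
214 []
218 [247.1 252.4]
222 [239.3 255.4]
226 [235.6 257.8]
230 [234.6 260.2]
210 166 166 166 166 166 166 166 165 166 166 167 167 152 110  71  70  80  83  78  63  47  39  39  39  37  39  41  40  38  37  41  45  60  80  88  83  72  67  69  63  53  52  59  71  82  85  84  83  84  82  78  74  80
214 166 166 166 166 166 167 168 167 159 133  94  63  64  81  91  94  90  77  61  52  49  50  51  47  40  39  41  40  39  40  45  59  81  94  96  88  76  63  59  67  83 100 109 108  99  89  82  80  79  77  78  80  90
218 167 166 167 167 167 167 167 168 166 149 106  60  47  54  60  61  60  52  46  44  43  41  44  46  43  42  42  52  66  70  63  70  92 105 106 105 102  97  85  80  88 101 114 121 116  99  85  80  78  79  79  78  77
222 167 167 167 167 168 167 167 167 168 158 122  75  49  44  47  49  48  47  45  44  42  40  40  42  43  66  98 113 114 111 107 102  97  95  96  94  94  97  98  92  87  87  88  85  84  85  83  79  79  78  79  78  78
226 167 167 167 167 168 167 167 167 168 166 149 105  60  42  42  44  43  41  43  43  41  40  40  39  51  83 110 121 120 115 112 110 105  98  90  84  84  84  86  90  89  85  84  83  82  80  81  85  85  81  78  78  78
230 168 167 168 168 168 167 167 167 168 168 157 122  76  49  48  48  50  51  52  48  44  40  40  44  62  92 116 131 134 130 122 115 108 103 100  97  90  86  85  84  85  84  84  82  78  78  78  80  82  82  82  80  80
```

```bash

python3 -m pendant '[[0.74,[0,0,0],0],[0.74,[0,0,-0.05],0],[0.74,[0,0,-0.2],0],[0.74,[0,0,-0.5],0],[0.74,[0,0,-0.9],0],[0.74,[0,0,-0.95],0]]'
python3 - <<'E'
from h import *
t,s=live()
ys=range(212,240,3)
for l in(0,.01):
    H=hull(s,floor(0)+l*PZ-.003*PX,PZ,.062,.026);print(l,[edges(H,y).tolist() for y in ys])
print('dome top',s.proj(floor(0)-.003*PX+.088*PZ))
prof(s,ys,226,275)
go([.4388,.302,.22],np.radians(114))
E
```

```text
time: 21.2
tool_pos: [0.5541, -0.117, 0.1988]
tool_rot: [0.001, 0.994, -0.105, 0.006]
contact_force: [1.0, 0.4, 1.7]
gripper_width: 0.742
grasp_force: 0.0
0 [[], [], [], [], [246.5, 256.6000061035156], [241.89999389648438, 258.3999938964844], [239.0, 260.20001220703125], [237.60000610351562, 262.0], [238.3000030517578, 263.79998779296875], [240.1999969482422, 265.6000061035156]]
0.01 [[], [], [], [244.3000030517578, 254.8000030517578], [239.8000030517578, 256.6000061035156], [237.0, 258.3999938964844], [235.5, 260.20001220703125], [236.39999389648438, 262.0], [238.3000030517578, 263.79998779296875], [240.1999969482422, 265.6000061035156]]
dome top [[241.99450269 221.13753269]]
212 159 161 160 160 159 160 159 158 160 159 159 159 159 160 159 159 165 174 175 159 135 123 126 133 134 127 114 105  99  93  89  83  75  72  73  64  55  55  60  69  76  82  94 107  99  82  76  79  89
215 161 160 160 160 160 159 160 159 159 159 159 160 159 159 159 160 160 166 178 176 148 111  94  98 102 102  95  89  87  87  82  77  72  68  66  65  71  84  92  93  89  94 107  98  83  76  77  77  83
218 161 160 16
[... 1049 characters left out ...]
 145 147 148 146 146 144 141 138 131 123 115 113 115 114 113 111 107 102  94  87  82  91 102  95  81  75  75  74  75  79  88  97  97  96
236 161 161 164 170 172 174 171 165 162 165 175 180 170 147 121 112 116 117 115 115 114 118 123 127 130 131 135 133 130 127 124 119 113 108 101 101 106  97  81  75  73  75  75  75  75  75  75  75  74
239 162 161 161 162 161 161 161 162 162 164 169 173 173 170 151 125 112 116 123 128 132 134 136 137 137 137 136 135 133 130 128 125 120 114 111 108  96  80  75  75  74  75  76  76  75  75  75  78  81
d [-1.649 -3.211 -0.23 ] roll -0.7 mm [-197.9 -385.4  -27.5] tilt [ 0.006 -0.002 -1.   ] tcp [ 0.552  -0.1162  0.1939] joints [-0.34 -0.07  1.8   0.    1.41  1.44]
```

```bash

python3 -m pendant '[[0.3,[-0.073,0,0],0],[0,[-0.073,0,0.1],0],[0,[-0.073,0,0.3],0],[0,[-0.073,0,0.5],0],[0,[-0.073,0,0.55],0],[0,[-0.073,0,0.55],0]]'
python3 -m pendant '[[0,[0,0,0.04],0],[0,[0,0,0.08],0],[0,[0,0,0.08],0]]'
python3 -m pendant '[[0,[0,0,0.04],0],[0,[0,0,0.08],0],[0,[0,0,0.08],0]]'
python3 -m pendant '[[0,[0,0,0.04],0],[0,[0,0,0.06],0],[0,[0,0,0.06],0]]'
```

```text
time: 21.9
tool_pos: [0.5398, -0.1132, 0.1212]
tool_rot: [-0.001, 0.994, -0.105, -0.003]
contact_force: [0.5, -1.0, 0.2]
gripper_width: -0.001
grasp_force: 0.0
time: 22.2
tool_pos: [0.5429, -0.1143, 0.1164]
tool_rot: [0.0, 0.994, -0.105, 0.001]
contact_force: [-1.3, 0.9, 0.4]
gripper_width: 0.003
grasp_force: 0.5
time: 22.5
tool_pos: [0.5435, -0.1145, 0.1155]
tool_rot: [0.001, 0.995, -0.105, 0.0]
contact_force: [-24.2, 7.1, 43.5]
gripper_width: 0.0
grasp_force: 25.0
time: 22.8
tool_pos: [0.5439, -0.1146, 0.1152]
tool_rot: [0.001, 0.995, -0.104, -0.0]
contact_force: [-42.4, 12.0, 76.7]
gripper_width: 0.004
grasp_force: 43.6
```

```bash

python3 -m pendant '[[0,[0,0,-0.1],0],[0.5,[0,0,-0.4],0],[1,[0,0,-0.8],0],[1,[0,0,-0.95],0]]' >/dev/null
python3 -m pendant '[[1,[-0.2,-0.4,0],0],[1,[-0.41,-0.8,0],0],[1,[-0.41,-0.8,0],0],[1,[-0.41,-0.8,0],0]]' >/dev/null
python3 -m pendant '[[1,[-0.2,-0.4,0],0],[1,[-0.41,-0.8,0],0],[1,[-0.41,-0.8,0],0],[1,[-0.41,-0.8,0],0]]' >/dev/null
python3 -m pendant '[[1,[-0.2,-0.4,0],0],[1,[-0.41,-0.8,0],0],[1,[-0.41,-0.8,0],0],[1,[-0.41,-0.8,0],0]]' >/dev/null
python3 -m pendant '[[1,[-0.41,-0.8,0],-0.35],[1,[-0.41,-0.8,0],-0.35],[1,[-0.41,-0.8,0],-0.35],[1,[-0.41,-0.8,0],-0.35],[1,[-0.41,-0.8,0],-0.35],[1,[-0.41,-0.8,0],-0.35],[1,[-0.41,-0.8,0],-0.35],[1,[-0.41,-0.8,0],-0.35]]' >/dev/null
python3 -m pendant '[[1,[0,0,0],-0.35],[1,[0,0,0],-0.35],[1,[0,0,0],-0.35],[1,[0,0,0],-0.35],[1,[0,0,0],-0.35],[1,[0,0,0],-0.35],[1,[0,0,0],-0.35],[1,[0,0,0],-0.35]]'
python3 -c "
from h import *
go([.4388,.302,.031],np.radians(114))"
```

```text
time: 26.0
tool_pos: [0.4316, 0.3003, 0.212]
tool_rot: [0.001, 0.545, 0.838, -0.0]
contact_force: [-0.1, 1.5, 0.5]
gripper_width: 1.001
grasp_force: 0.0
d [-0.01   0.061  1.509] roll -0.0 mm [ -1.1   7.3 181. ] tilt [ 0.001 -0.001 -1.   ] tcp [0.4316 0.3003 0.212 ] joints [ 0.47 -0.17  1.86 -0.    1.45  0.05]
```

```bash

python3 -m pendant '[[1,[-0.01,0.061,0.3],0],[1,[-0.01,0.061,0.65],0],[1,[-0.01,0.061,0.9],0],[1,[-0.01,0.061,0.9],0],[1,[-0.01,0.061,0.9],0]]'
python3 -c "
from h import *
go([.4388,.302,.031],np.radians(114))"
```

```text
time: 26.5
tool_pos: [0.438, 0.3031, 0.1043]
tool_rot: [0.0, 0.546, 0.838, -0.0]
contact_force: [0.2, 0.6, 0.7]
gripper_width: 1.0
grasp_force: 0.0
d [-0.01   0.003  0.611] roll -0.001 mm [-1.3  0.4 73.3] tilt [-0.    -0.001 -1.   ] tcp [0.438  0.3031 0.1043] joints [ 0.47 -0.05  1.94 -0.    1.26  0.05]
```

```bash

python3 -m pendant '[[1,[0,0,0.2],0],[1,[0,0,0.45],0],[1,[0,0,0.6],0],[1,[0,0,0.6],0],[0.7,[0,0,0.6],0],[0.62,[0,0,0.6],0],[0,[0,0,0.6],0],[0,[0,0,0.6],0],[0,[0,0,0.6],0],[0,[0,0,0.6],0]]'
```

```text
time: 27.5
tool_pos: [0.4389, 0.3055, 0.0351]
tool_rot: [0.001, 0.545, 0.838, 0.002]
contact_force: [0.3, 0.0, 6.8]
gripper_width: 0.587
grasp_force: 63.0
```

```bash

python3 -m pendant '[[0,[0,0,-0.1],0],[0,[0,0,-0.4],0],[0,[0,0,-0.8],0],[0,[0,0,-0.8],0]]' >/dev/null
python3 -m pendant '[[0,[0,0,-0.3],0],[0,[0,0,-0.7],0],[0,[0,0,-0.75],0],[0,[0,0,-0.75],0]]'
python3 -c "
from h import *
go(pw(-1,45,180),yw+np.pi)"
```

```text
time: 28.3
tool_pos: [0.4377, 0.3051, 0.2206]
tool_rot: [0.001, 0.545, 0.838, 0.002]
contact_force: [0.8, 0.3, -2.5]
gripper_width: 0.589
grasp_force: 63.5
d [-4.488 -0.42   0.493] roll -0.3 mm [-538.5  -50.4   59.2] tilt [ 0.004  0.002 -1.   ] tcp [0.4377 0.3051 0.2206] joints [ 0.47 -0.16  1.84  0.    1.46  0.05]
```

```bash

python3 -m pendant '[[0,[-0.25,-0.025,0],0],[0,[-0.6,-0.06,0],0],[0,[-0.9,-0.084,0],0],[0,[-0.9,-0.084,0],0]]' >/dev/null
python3 -m pendant '[[0,[-0.35,-0.03,0],0],[0,[-0.7,-0.06,0],0],[0,[-0.9,-0.084,0],0]]' >/dev/null
python3 -m pendant '[[0,[-0.35,-0.03,0],0],[0,[-0.7,-0.06,0],0],[0,[-0.9,-0.084,0],0]]' >/dev/null
python3 -m pendant '[[0,[-0.35,-0.03,0],0],[0,[-0.7,-0.06,0],0],[0,[-0.9,-0.084,0],0]]' >/dev/null
python3 -m pendant '[[0,[-0.35,-0.03,0],-0.3],[0,[-0.7,-0.06,0],-0.3],[0,[-0.88,-0.084,0],-0.3],[0,[-0.88,-0.084,0],-0.3],[0,[-0.88,-0.084,0],-0.3],[0,[-0.88,-0.084,0],-0.3],[0,[-0.88,-0.084,0],-0.3],[0,[-0.88,-0.084,0],-0.3]]'
python3 -c "
from h import *
go(pw(-1,45,131),yw+np.pi)"
```

```text
time: 30.4
tool_pos: [0.6081, -0.206, 0.2153]
tool_rot: [-0.002, 0.105, 0.994, 0.001]
contact_force: [0.0, -0.1, -2.6]
gripper_width: 0.596
grasp_force: 63.3
d [-0.026 -0.008  0.861] roll -0.0 mm [ -3.1  -1.  103.3] tilt [-0.004  0.002 -1.   ] tcp [ 0.6081 -0.206   0.2153] joints [-0.44  0.1   1.58  0.    1.46 -1.8 ]
```

```bash

python3 -m pendant '[[0,[-0.026,-0.008,0.3],0],[0,[-0.026,-0.008,0.6],0],[0,[-0.026,-0.008,0.86],0],[0,[-0.026,-0.008,0.86],0],[0,[-0.026,-0.008,0.86],0]]'
python3 -m pendant '[[0,[0.04,0,0],0],[0,[0.07,0,0],0],[0,[0.1,0,0],0],[0,[0.1,0,0],0]]'
python3 -m pendant '[[0,[0.03,0,0],0],[0,[0.06,0,0],0],[0,[0.1,0,0],0],[0,[0.1,0,0],0]]'
python3 -m pendant '[[0,[0.03,0,0.02],0],[0,[0.06,0,0.03],0],[0,[0.1,0,0.03],0],[0,[0.135,0,0.03],0],[0,[0.135,0,0.03],0]]'
python3 -c "
from h import *
go(pw(-1,16,134),yw+np.pi)"
```

```text
time: 30.9
tool_pos: [0.6111, -0.2081, 0.1138]
tool_rot: [-0.001, 0.105, 0.994, 0.001]
contact_force: [0.3, 0.1, -1.5]
gripper_width: 0.592
grasp_force: 63.3
time: 31.3
tool_pos: [0.6003, -0.2065, 0.1163]
tool_rot: [0.001, 0.105, 0.994, -0.0]
contact_force: [-0.2, -0.4, -1.1]
gripper_width: 0.59
grasp_force: 63.3
time: 31.7
tool_pos: [0.5923, -0.2053, 0.1188]
tool_rot: [0.006, 0.105, 0.994, -0.002]
contact_force: [7.2, -2.2, 1.1]
gripper_width: 0.593
grasp_force: 64.3
time: 32.2
tool_pos: [0.5789, -0.2031, 0.1187]
tool_rot: [0.009, 0.105, 0.994, -0.003]
contact_force: [7.9, -1.8, 9.5]
gripper_width: 0.591
grasp_force: 63.9
d [-0.023  0.02   0.032] roll -0.0 mm [-2.8  2.4  3.8] tilt [ 0.018 -0.007 -1.   ] tcp [ 0.5789 -0.2031  0.1187] joints [-0.46  0.11  1.75  0.    1.27 -1.82]
```

```bash

python3 -m pendant '[[0,[0.02,0,0],0],[0,[0.04,0,0.01],0],[0,[0.04,0,0.01],0]]'
python3 -m pendant '[[0,[0,0,-0.1],0],[0,[0,0,-0.3],0],[0,[0,0,-0.5],0],[0,[0,0,-0.5],0],[0,[0,0,-0.5],0]]'
python3 - <<'E'
from h import *
t,s=live()
from plant import manip
P=np.array(manip.state()['tool_pos'])+[0,0,.019]
ys=range(212,244,3)
for o in(0,.004): pred(s,P,(15,20,25,30),ys,h=.054,off=o)
prof(s,ys,230,290)
go(pw(-1,-.454*114-1,36+.891*114),yw+np.pi)
E
```

```text
time: 32.5
tool_pos: [0.5733, -0.2018, 0.1165]
tool_rot: [0.008, 0.105, 0.994, -0.002]
contact_force: [6.7, -1.6, 8.3]
gripper_width: 0.59
grasp_force: 61.4
time: 33.0
tool_pos: [0.5677, -0.1994, 0.1701]
tool_rot: [0.0, 0.105, 0.994, -0.0]
contact_force: [-0.4, -0.8, -2.6]
gripper_width: 0.589
grasp_force: 62.5
15 [[243.0, 261.70001220703125], [239.60000610351562, 262.70001220703125], [238.10000610351562, 263.70001220703125], [238.60000610351562, 264.6000061035156], [239.6999969482422, 265.6000061035156], [240.8000030517578, 266.6000061035156], [241.8000030517578, 267.5], [242.89999389648438, 268.5], [244.0, 269.3999938964844], [245.10000610351562, 268.6000061035156], [246.1999969482422, 266.20001220703125]] bot 246.6
20 [[244.0, 261.5], [240.39999389648438, 262.70001220703125], [238.39999389648438, 264.0], [238.3000030517578, 265.29998779296875], [239.6999969482422, 266.6000061035156], [241.10000610351562, 267.8999938964844], [242.5, 269.20001220703125], [243.89999389648438, 270.5], [245.3000030517578, 271.1000061035156], [246.6999969482422, 269.79998779296875], [248.10000610351562,
[... 4606 characters left out ...]
9  98 116 107  81  64  65  78  88  92  92  93  91  90  89
239 171 171 170 170 171 171 170 171 171 168 153 128 114 118 122 126 129 130 130 130 129 121 106  92  92 101 109 109 112 124 127 127 127 127 127 124 119 112 111 110 109 106  99  92  89  98 115 111  85  65  64  75  87  91  93  92  91  89  90  91
242 171 170 170 171 171 170 171 171 170 158 131  97  83  97 112 120 123 126 128 128 127 127 127 120 113 116 121 126 130 133 136 137 138 138 137 137 133 126 112  97  88  82  79  79  95 118 116  90  67  64  75  86  91  92  92  91  90  89  90  92
d [0.441 0.007 0.414] roll -0.0 mm [52.9  0.8 49.7] tilt [-0.003  0.001 -1.   ] tcp [ 0.5667 -0.1989  0.1681] joints [-0.46  0.04  1.73 -0.    1.37 -1.82]
```

```bash

python3 -m pendant '[[0,[0.2,0.007,0],0],[0,[0.4,0.007,0.05],0],[0,[0.458,0.007,0.2],0],[0,[0.458,0.007,0.42],0],[0,[0.458,0.007,0.42],0],[0,[0.458,0.007,0.42],0]]'
python3 - <<'E'
from h import *
t,s=live()
from plant import manip
P=np.array(manip.state()['tool_pos'])+[0,0,.019]
ys=range(226,262,4)
pred(s,P,(25,28),ys,h=.054,off=.0035)
prof(s,ys,215,262)
go(pw(-1,-54.9,136),yw+np.pi)
E
```

```text
time: 33.7
tool_pos: [0.5132, -0.1866, 0.1182]
tool_rot: [-0.002, 0.105, 0.994, 0.001]
contact_force: [0.7, -0.4, -1.3]
gripper_width: 0.591
grasp_force: 62.8
25 [[223.0, 239.5], [218.8000030517578, 241.8000030517578], [217.10000610351562, 244.10000610351562], [218.8000030517578, 246.39999389648438], [221.1999969482422, 248.6999969482422], [223.6999969482422, 250.60000610351562], [226.10000610351562, 249.5], [228.60000610351562, 245.89999389648438], [231.6999969482422, 238.5]] bot 258.6
28 [[223.39999389648438, 239.5], [219.1999969482422, 242.10000610351562], [217.1999969482422, 244.6999969482422], [218.8000030517578, 247.1999969482422], [221.5, 249.8000030517578], [224.1999969482422, 251.39999389648438], [226.89999389648438, 249.8000030517578], [229.60000610351562, 245.89999389648438], [233.0, 238.3000030517578]] bot 258.4
226  55  56  57  53  49  45  44  42  42  50  58  54  45  53  77 101 119 124 124 120 117 114 107 101  98 118 157 171 152 132 130 133 132 129 125 121 118 115 111 106 100  94  98 105 105 104 106
230  45  47  47  47  46  45  45  44  42  41  44  41  43  71 107 125 126 
[... 915 characters left out ...]
 172 173 173 173 172 169 153 120  92  87  93  98 101 107 111 110 108 109 110 111 111 112 111 110 109 109 107 105 101  94  90  88  88  87  86  84  83  82  79  78  80
254 173 173 173 173 173 172 172 172 172 172 173 173 173 170 157 133 116 119 125 131 136 137 137 138 137 137 135 129 119 112 108 100  90  83  83  86  86  86  86  84  81  82  82  79  78  78  78
258 173 173 173 173 172 172 172 172 172 173 172 172 172 173 172 173 169 158 137 116 106 106 107 104  99  95  95 101 106 105  98  88  82  82  83  86  86  85  87  90  86  81  79  78  78  79  79
d [0.018 0.003 0.03 ] roll -0.0 mm [2.2 0.4 3.6] tilt [ 0.001 -0.001 -1.   ] tcp [ 0.5149 -0.1874  0.1206] joints [-0.48 -0.04  1.89  0.    1.28 -1.85]
```

```bash

python3 -m pendant '[[0,[0.015,0,0.04],0],[0,[0,0,0.08],0],[0,[-0.042,0,0.145],0],[0,[-0.042,0,0.145],0]]'
python3 -m pendant '[[0,[-0.022,0,0.045],0],[0,[-0.045,0,0.09],0],[0,[-0.045,0,0.09],0]]'
python3 -m pendant '[[0,[-0.022,0,0.045],0],[0,[-0.045,0,0.09],0],[0,[-0.045,0,0.09],0]]'
python3 -c "
from h import *
go(pw(-1,-.454*68-3.1,36+.891*68-1.6),yw+np.pi)"
```

```text
time: 34.2
tool_pos: [0.5189, -0.1879, 0.1009]
tool_rot: [-0.001, 0.105, 0.994, 0.0]
contact_force: [-0.4, 0.3, -1.8]
gripper_width: 0.588
grasp_force: 62.8
time: 34.5
tool_pos: [0.5241, -0.189, 0.0903]
tool_rot: [-0.001, 0.105, 0.994, 0.0]
contact_force: [-0.9, 0.1, -2.8]
gripper_width: 0.592
grasp_force: 62.8
time: 34.8
tool_pos: [0.5294, -0.1902, 0.0796]
tool_rot: [-0.001, 0.105, 0.994, 0.0]
contact_force: [0.3, -0.1, -2.3]
gripper_width: 0.593
grasp_force: 62.8
d [-0.033  0.001  0.03 ] roll -0.0 mm [-4.   0.1  3.6] tilt [-0.001  0.001 -1.   ] tcp [ 0.5294 -0.1902  0.0796] joints [-0.48  0.05  1.88  0.    1.21 -1.84]
```

```bash

python3 -m pendant '[[0,[-0.015,0,0.015],0],[0,[-0.03,0,0.03],0],[0,[-0.03,0,0.03],0]]'
python3 -m pendant '[[0.66,[0,0,0],0],[0.66,[0,0,0],0],[0.68,[0,0,0],0],[0.68,[0,0,0],0],[0.72,[0,0,0],0],[0.72,[0,0,0],0]]'
python3 -m pendant '[[0.74,[0,0,0],0],[0.74,[0,0,-0.05],0],[0.74,[0,0,-0.2],0],[0.74,[0,0,-0.5],0],[0.74,[0,0,-0.9],0],[0.74,[0,0,-0.95],0]]'
python3 - <<'E'
from h import *
go(pw(-1,-38,144),yw+np.pi)
E
```

```text
time: 35.1
tool_pos: [0.5329, -0.191, 0.0766]
tool_rot: [-0.001, 0.105, 0.994, 0.0]
contact_force: [-1.1, -0.1, -2.7]
gripper_width: 0.594
grasp_force: 62.8
time: 35.7
tool_pos: [0.5333, -0.1912, 0.0773]
tool_rot: [0.0, 0.105, 0.994, -0.0]
contact_force: [-0.0, -0.5, -0.3]
gripper_width: 0.723
grasp_force: 0.0
time: 36.3
tool_pos: [0.5367, -0.1929, 0.1994]
tool_rot: [0.006, 0.105, 0.994, -0.002]
contact_force: [1.6, -0.7, 0.6]
gripper_width: 0.737
grasp_force: 0.0
d [0.072 0.012 0.619] roll -0.0 mm [ 8.7  1.4 74.3] tilt [ 0.011 -0.006 -1.   ] tcp [ 0.5367 -0.1929  0.1994] joints [-0.48 -0.06  1.78  0.    1.41 -1.84]
```

```bash

python3 -m pendant '[[0.3,[0.085,0,0],0],[0,[0.085,0,0.1],0],[0,[0.085,0,0.3],0],[0,[0.085,0,0.55],0],[0,[0.085,0,0.62],0],[0,[0.085,0,0.62],0]]'
python3 -m pendant '[[0,[0,0,0.02],0],[0,[0,0,0.04],0],[0,[0,0,0.06],0],[0,[0,0,0.06],0]]'
python3 -m pendant '[[0,[0,0,0.02],0],[0,[0,0,0.025],0],[0,[0,0,0.025],0]]'
```

```text
time: 36.9
tool_pos: [0.5205, -0.1879, 0.114]
tool_rot: [-0.004, 0.105, 0.994, 0.001]
contact_force: [-3.3, 1.8, 4.1]
gripper_width: -0.001
grasp_force: 2.7
time: 37.3
tool_pos: [0.5202, -0.1878, 0.1129]
tool_rot: [-0.005, 0.105, 0.994, 0.001]
contact_force: [-23.1, 10.1, 34.1]
gripper_width: -0.003
grasp_force: 19.8
time: 37.6
tool_pos: [0.5203, -0.1878, 0.1127]
tool_rot: [-0.006, 0.105, 0.995, 0.001]
contact_force: [-29.1, 12.4, 46.7]
gripper_width: -0.005
grasp_force: 27.3
```

```bash

python3 -m pendant '[[0,[0,0,-0.1],0],[0.3,[0,0,-0.5],0],[0.6,[0,0,-1],0],[0.6,[0,0,-1],0],[0.6,[0,0,-1],0]]' >/dev/null
python3 -m pendant '[[0.6,[0.3,-0.3,-0.5],0],[0.6,[0.5,-0.8,-0.8],0],[0.6,[0.5,-0.9,-0.8],0],[0.6,[0.5,-0.9,-0.8],0],[0.6,[0.5,-0.9,-0.8],0]]' >/dev/null
python3 -m pendant '[[0.6,[0.3,-0.4,0],0],[0.6,[0.6,-0.9,0],0],[0.6,[0.6,-1,0],0],[0.6,[0.6,-1,0],0],[0.6,[0.6,-1,0],0]]'
python3 - <<'E'
from h import *
t,s=live()
a=zoom(s,218,195,90,100,5);b=zoom(t,275,155,75,62,4);c=cv2.resize(s.img[120:210,160:335,::-1],(350,180),interpolation=cv2.INTER_CUBIC)
o=np.zeros((500,800,3),np.uint8);o[:,:450]=a;o[:248,450:750]=b;o[300:480,450:]=c;cv2.imwrite('pics/end.png',o)
E
```

```text
time: 39.1
tool_pos: [0.3465, -0.3833, 0.3191]
tool_rot: [-0.001, 0.105, 0.994, 0.002]
contact_force: [-0.6, 0.3, -0.4]
gripper_width: 0.601
grasp_force: 0.0
```

View pics/end.png

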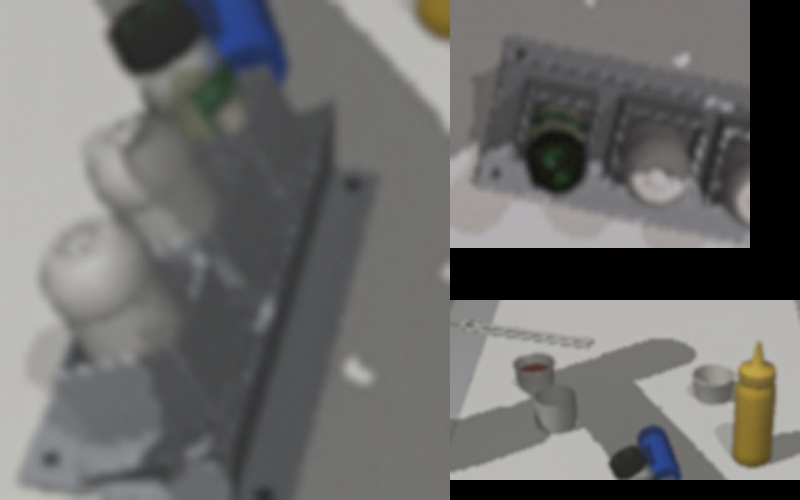

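The final picture shows the jar in the narrow pocket (lid at 155,35), with a shaker seated in each wide pocket (about 130,150 and 95,270). The cups, ring and bottle are still standing in place. I'm handing the job in.

```bash
python3 -c "
from plant import manip
print(manip.job_done())"
```

```text
the job is handed in; nothing more can be done
None
```

I handed the job in at about 39 s: the jar is in the narrow pocket, and each wide pocket holds a shaker that rested firmly when I pressed on its top. In the last picture the cups, ring and bottle still stand in place.

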